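# Move the fraction rack on and show the red-ringed tube to the code camera

## Task

Slide the blue fraction rack along the bench until the green-ringed tube stands with its mouth under the column's needle, then take the red-ringed tube out of the rack, keep it upright, and hold it up in the air with its paper label about 100 mm in front of the camera lens, level with the lens, centred on it and facing it squarely. The program finishes while the gripper is still holding the tube there. Slide the rack, do not lift it; do not knock the column, its needle or the camera, and leave the other tubes in the rack and everything else on the bench as it is.

Things in the scene. Friction and masses are not known exactly. Their poses are not given: they have to be found in the camera images.
- needle_tip (a point): Lower end of the thin steel needle (4 mm diameter, 52 mm long, blue hub above) under the upright white cartridge. Fixed, points down, 140 mm above the bench, 16 mm above the tube mouths. Straight above it hub and cartridge (38 mm diameter) fill the space from 192 to 458 mm.
- column: The whole fixed column stand with the needle. Origin on the bench straight below the needle tip; +x leads along two clamp arms (270 and 385 mm high) to a 12 mm rod 200 mm away, 512 mm tall, on a grey base plate 12 mm high, 130 by 200 mm, whose near edge is 100 mm from the needle.
- rack: Loose blue tube rack, 50 mm wide (x), 304 mm long (y), 112 mm high over its end plates; about 0.7 kg with tubes; origin under its centre. Six 27 mm square holes along y at +100, +60, +20, -20, -60, -100 mm; deck 47 mm high, tubes stand on a floor 4 mm up. The green-ringed tube is in one of the two holes at +y, the red-ringed one in one of the two at -y, -20 mm is empty.
- rack_left_plate (a point): On the upright end plate at the rack's +y end (44 mm wide along the rack's x, 14 mm thick along its y, top 112 mm above the bench): middle of its width and thickness, 95 mm above the bench. Axes as the rack's. The plate may be gripped across its width or thickness to slide the rack.
- rack_right_plate (a point): The same point, 95 mm above the bench, on the like end plate at the rack's -y end.
- green_tube_mouth (a point): Centre of the open mouth of the tube with the green ring round its rim. Amber tube, 25 mm diameter, 120 mm tall, flat bottom, 22 mm inside; the mouth is 124 mm above the bench when it stands in the rack.
- green_tube: The same tube; origin at the centre of its underside, z up along it.
- red_tube_label (a point): On the axis of the tube with the red ring at its rim, at mid height of its paper label: 67 mm above its underside, 53 mm below its mouth, 71 mm above the bench in the rack. Amber, 25 mm diameter, 120 mm tall, about 45 g. z up the tube; x points out through the middle of the label (white, 30 mm tall, 18 mm wide, black bars). Can be gripped above the label, in its top 35 mm.
- red_tube: The same tube; origin at the centre of its underside.
- lens (a point): Centre of the front glass of the code camera, in a black ring light 68 mm in diameter, on a head clamped to a post 120 mm behind it (308 mm high). It looks level along this frame's -x; z is up. The label belongs on that line, 100 mm from this point. The head reaches 34 mm above and below the lens. The height of the lens above the bench varies.
- camera_stand: The camera's fixed base plate (12 mm high), post and head; origin on the bench below the lens; +x towards the post.
- plain_a: Amber tube without a ring, 25 mm diameter, 120 mm tall, in the rack; origin under its centre. To stay in the rack.
- plain_b: Another amber tube without a ring, in the rack. To stay there.
- plain_c: Another amber tube without a ring, in the rack. To stay there.
- bottle: White bottle with blue cap, 56 mm diameter, 115 mm tall, on the bench; origin under its centre. Bystander.
- beaker: Clear plastic beaker, 68 mm diameter, 60 mm tall; origin under its centre. Bystander.
- tip_box: Grey box with orange lid, 84 by 120 by 65 mm; origin under its centre. Bystander.
- jar: White jar with red cap, 60 mm diameter, 55 mm tall; origin under its centre. Bystander.
- timer: White bench timer lying flat, 55 by 75 by 22 mm; origin under its centre. Bystander.
Mind the look-alikes: they are no part of the job. What is shaped like the red_tube but purple is not meant.

How it is judged:
By the outcome, as a careful person would: the job done as asked, in the order asked, and still so for the second after the job is handed in, while the arm keeps its last pose, push and grip.
It also fails if it takes over 51 s, if anything falls off the work surface, if the arm or the gripper's body presses on something with over 40 N, if the wrist force passes 120 N, or if a joint passes its speed limit or range.

## Robot

A 7-joint arm with a two-finger parallel gripper is mounted at the origin on the work surface. World frame = base frame: x ahead of the robot, y to its left, z up, the work surface at z = 0. Lengths are in mm, angles in rad, forces in N, time in s.
With the tool pointing down it reaches from about 400 to 850 mm from the base axis. Payload 6.9 kg.
Tool frame: the origin (TCP) lies midway between the tips of the shut fingers; the grasp point (between the pads) lies 19 mm behind it; z points along the fingers, y is the direction in which the jaws open and shut (so a half turn about z gives the same grasp; the last joint's range is limited). The gripper opens to 85 mm and grips with 20 to 120 N. Pads are 22 mm wide; open, the fingers measure 114 mm over their backs; the gripper's body (76 mm by 85 mm) begins 54 mm behind the grasp point. The pads swing forward as they close: fully open they stand 13 mm farther back than shut.
Start: joints at [-1.24, 0.507, -0.238, 1.5, 0.126, 1.149, -0.155], TCP at [139.34, 609.258, 231.275] pointing down, gripper open.
Joint ranges: [-3.08, 3.08], [-0.24, 2.05], [-1.43, 1.35], [0, 2.5], [-1.52, 4.66], [0.17, 1.96], [-2.89, 2.89]. Speed limits (rad/s): [2.39, 2.39, 3.14, 3.14, 3.14, 3.14, 3.14].

## Interface

Orientations are given as [roll, pitch, yaw] about the fixed x, y, z axes, in that order (R = Rz(yaw) Ry(pitch) Rx(roll)).
In Python, from bench import sense, snapshot, sign_off gives the robot as it stands.
- The arm moves only by the tool jog_arm, never from a script. Its argument "increments" is a list of rows, each an object of numbers: "grip": the gripper command: -1 is shut, 1 is fully open, values between are in proportion; "dx", "dy", "dz": the shift along the tool's x, y, z in mm; "twist": the turn about the tool's z in rad. A call has 1 to 5 rows; each row shifts and turns the commanded pose from where the row before left it, along the tool's axes as they then stand; what a row does not reach is not made up. A row lasts 1/12 s, in which the tool goes at most 41.7 mm and 7.16 degrees, less where a joint would pass 70% of its speed; a pose out of reach is approached as far as the arm can. A call with a gripper value outside its range is refused whole. The fingers move at their own pace and stop on an object; "grip_force" is the grip in N (left out, the last holds). Time passes only in rows, so rows that do not move let the fingers close. It gives the time, the measured TCP pose, the force and the opening at its end, in the units of the state.
- sense(): the state, without advancing time (a new reading comes with each control period).
- snapshot(name): name is "side" or "top" or "wrist"; returns a dict with "pixels" (400x640x3 uint8, blue, green, red), "z_map" (400x640 float32, mm along the optical axis (not along the pixel's ray), 0 where there is no reading), "fx", "fy", "cx", "cy" (pixels), "rvec" (rotation vector, rad) and "tvec" (3), from world to camera coordinates, as OpenCV has them. Camera axes: x right, y down, z forward; pixel columns grow to the right and rows downward; lengths in mm; the calibration is good to about 2 mm. A picture is of the moment at which its call begins.
- sign_off(): hands the job in, once; it reports no verdict.
The state is a dict: "clock": time; "joint_pos": joint angles; "joint_velocities": joint speeds; "joint_efforts": joint torques, N m; "eef_pos": TCP position; "tcp_rot": TCP orientation; "force": force on the tool from outside, world axes, zero at the start; "ft_torque": the same for the moment, N m; "grip_width": finger opening in mm.
Only numpy, scipy, OpenCV 4.12 (cv2) and the standard library are available. Lean on these libraries where they do the work, as an engineer would, in place of code of your own. Each camera call takes 0.05 s, during which the arm holds its last target.

## Working session

There is one attempt and no reset: what is moved stays moved. The work goes in short steps, Python scripts to look and compute and a tool call to move; the robot and the scene stay as the last step left them, time stands still between calls to the robot, and variables do not carry over. Pictures are saved under pics/ and viewed, and the job is handed in when it is done.

Besides the shell and the picture viewer there is one more tool, called after "Call:" by a JSON object that holds its "name" and its "arguments", one argument or row to a line. jog_arm: Moves the arm, as the interface text tells. Its arguments: {"type":"object","properties":{"increments":{"type":"array","items":{"type":"object","properties":{"grip":{"type":"number"},"dx":{"type":"number"},"dy":{"type":"number"},"dz":{"type":"number"},"twist":{"type":"number"}}}},"grip_force":{"type":"number"}},"required":["increments"]}

```bash
mkdir -p pics; ls; cat > h.py <<'E'
import numpy as np, cv2, pickle
from bench import sense, snapshot, sign_off
def cam(s):
    R,_=cv2.Rodrigues(np.array(s['rvec'],float)); t=np.array(s['tvec'],float).reshape(3); return R,t
def ray(s,u,v):
    R,t=cam(s); d=R.T@np.array([(u-s['cx'])/s['fx'],(v-s['cy'])/s['fy'],1.]); return -R.T@t,d
def onz(s,u,v,z):
    o,d=ray(s,u,v); return o+d*(z-o[2])/d[2]
def pt(s,u,v):
    o,d=ray(s,u,v); return o+d*s['z_map'][int(round(v)),int(round(u))]
def proj(s,p):
    R,t=cam(s); q=R@np.array(p,float)+t; return s['fx']*q[0]/q[2]+s['cx'],s['fy']*q[1]/q[2]+s['cy']
def cloud(s):
    R,t=cam(s); v,u=np.mgrid[0:400,0:640]; z=s['z_map']
    c=np.stack([(u-s['cx'])/s['fx']*z,(v-s['cy'])/s['fy']*z,z],-1)
    P=(c-t)@R; P[z==0]=np.nan; return P
def shot(n,f):
    s=snapshot(n); cv2.imwrite(f'pics/{f}.png',s['pixels']); pickle.dump(s,open(f'{f}.pkl','wb')); return s
def load(f): return pickle.load(open(f'{f}.pkl','rb'))
E
python3 - <<'E'
from h import *
for n in ['side','top','wrist']:
    s=shot(n,n+'0'); R,t=cam(s); print(n,s['fx'],-R.T@t, R[2])
st=sense(); print({k:np.round(v,3) for k,v in st.items()})
E
```

```text
pics
side 367.62400465570033 [263.40626593 433.85848991 848.0860033 ] [ 0.31581211 -0.56740545 -0.76046944]
top 475.62270706495127 [ 235.04139286 -101.11143986 1558.29131632] [ 0.21127753 -0.00221349 -0.97742361]
wrist 287.01333544070775 [ 72.39480855 624.50466653 372.96655248] [ 0.26623711 -0.06046775 -0.96200907]
{'clock': np.float64(0.15), 'joint_pos': array([-1.24 ,  0.508, -0.238,  1.501,  0.126,  1.149, -0.155]), 'joint_velocities': array([ 0.001, -0.001,  0.002, -0.003,  0.001,  0.002, -0.   ]), 'joint_efforts': array([-2.0000e-03, -6.2101e+01, -2.1900e+00, -2.4984e+01,  1.2000e-02,
        9.0000e-03, -0.0000e+00]), 'eef_pos': array([139.295, 608.91 , 230.648]), 'tcp_rot': array([-3.14 , -0.   ,  2.917]), 'force': array([ 0.039, -0.693,  0.519]), 'ft_torque': array([-0.02 , -0.022, -0.007]), 'grip_width': np.float64(85.265)}
```

View pics/side0.png

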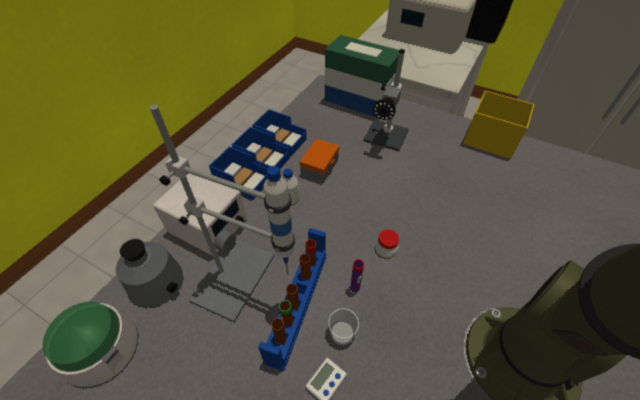

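View pics/top0.png

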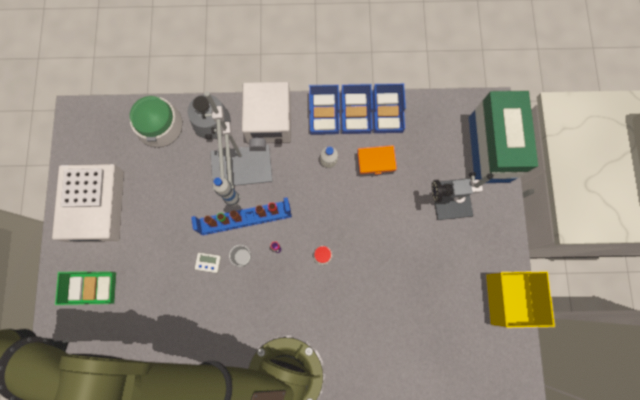

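View pics/wrist0.png

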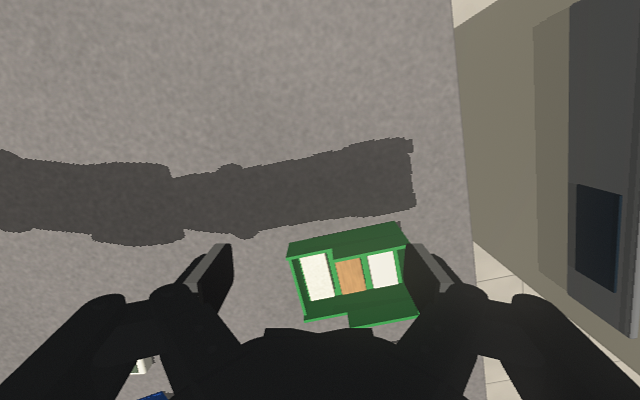

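The top view shows the rack from (195,225) to (290,210), the needle column above it near (230,198), and the camera at (440,190). In the side view the green ring is at (285,308), the red tube at (310,245) and the purple decoy at (357,268). I'll zoom in on these.

```bash
python3 - <<'E'
from h import *
a=load('side0')['pixels'];b=load('top0')['pixels']
c1=cv2.resize(a[215:375,230:390],None,fx=3.7,fy=3.7,interpolation=cv2.INTER_CUBIC)
cv2.imwrite('pics/c1.png',c1)
c2=cv2.resize(b[165:275,180:340],None,fx=5,fy=5,interpolation=cv2.INTER_CUBIC)
cv2.imwrite('pics/c2.png',c2)
c3=cv2.resize(a[40:160,340:440],None,fx=5,fy=5,interpolation=cv2.INTER_CUBIC)
c4=cv2.resize(b[160:230,400:500],None,fx=5,fy=5,interpolation=cv2.INTER_CUBIC)
cv2.imwrite('pics/c3.png',c3);cv2.imwrite('pics/c4.png',c4)
E
```

```text
(no output)
```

View pics/c1.png

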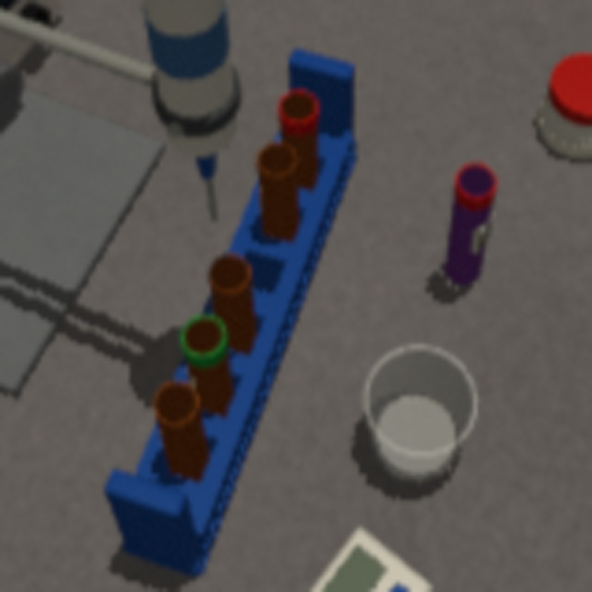

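View pics/c2.png

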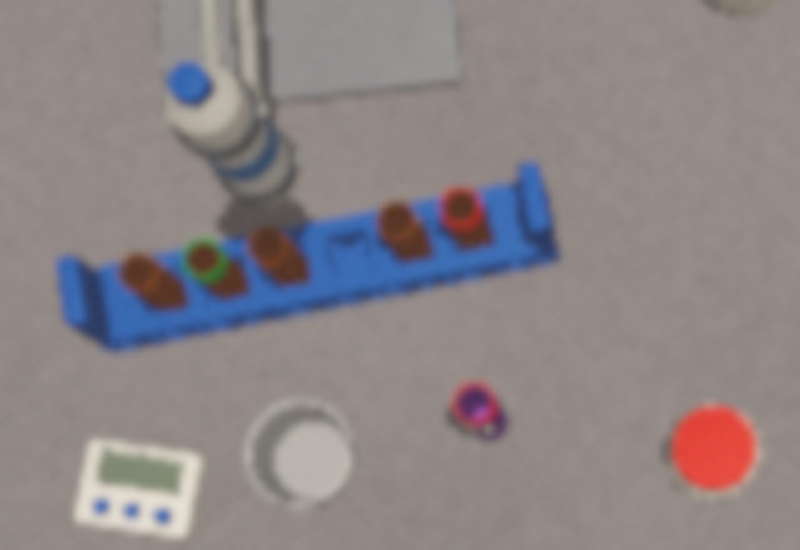

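View pics/c3.png

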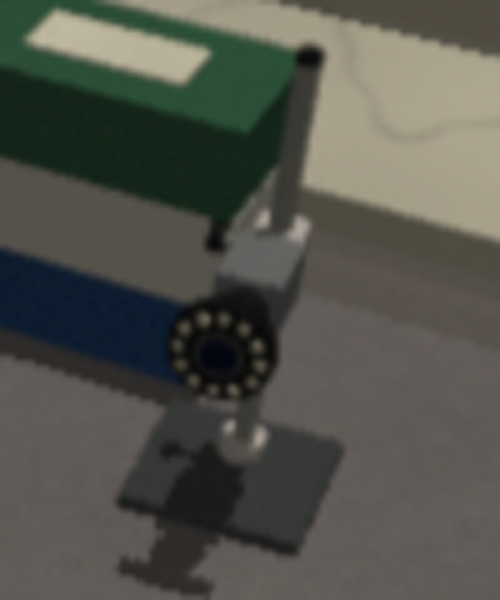

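View pics/c4.png

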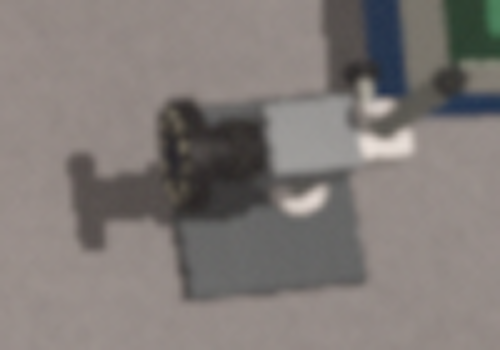

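```bash
python3 - <<'E'
from h import *
np.set_printoptions(suppress=True,precision=1)
S=load('side0');T=load('top0')
for nm,s,box in [('side',S,(225,375,240,335)),('top',T,(190,240,190,300))]:
    v0,v1,u0,u1=box
    hsv=cv2.cvtColor(s['pixels'],cv2.COLOR_BGR2HSV)
    sub=hsv[v0:v1,u0:u1]
    for col,m in [('green',cv2.inRange(sub,(50,120,40),(75,255,255))),('red',cv2.inRange(sub,(0,200,110),(4,255,255))|cv2.inRange(sub,(170,180,90),(180,255,255)))]:
        n,l,st,c=cv2.connectedComponentsWithStats(m)
        for i in range(1,n):
            if st[i,4]>5:
                u,v=c[i]+[u0,v0]; x,y,w,h,a=st[i]; uc,vc=u0+x+(w-1)/2,v0+y+(h-1)/2
                print(nm,col,st[i],(u,v),(uc,vc),onz(s,u,v,124),onz(s,uc,vc,124))
P=cloud(S);
u,v=287.6,273.9
print('needle',onz(S,u,v,140)); 
for vv in range(262,278): print(vv,[int(x) for x in S['z_map'][vv,282:294]], S['pixels'][vv,284:291].sum(1))
# rack end plates
for nm,s in [('side',S),('top',T)]:
    P=cloud(s); hsv=cv2.cvtColor(s['pixels'],cv2.COLOR_BGR2HSV)
    m=(cv2.inRange(hsv,(105,120,60),(120,255,255))>0)&(abs(P[...,2]-112)<4)
    Q=P[m]; print(nm,m.sum()); 
    Q=Q[(Q[:,0]>300)&(Q[:,0]<700)]
    med=np.median(Q[:,1])
    for k in (Q[:,1]>Q[:,1].mean(),Q[:,1]<=Q[:,1].mean()): print(k.sum(),Q[k].mean(0),Q[k].min(0),Q[k].max(0))
E
```

```text
side green [39 76 12 13 49] (np.float64(284.36734693877554), np.float64(309.6734693877551)) (np.float64(284.5), np.float64(307.0)) [479.7 194.7 124. ] [482.5 189.7 124. ]
needle [511.9 128.9 140. ]
262 [967, 969, 749, 746, 745, 746, 967, 965, 969, 970, 968, 967] [168 109 112 164 248 268 268]
263 [965, 965, 966, 964, 754, 754, 965, 964, 965, 964, 965, 965] [229 173 155 206 258 265 265]
264 [963, 967, 963, 963, 758, 756, 968, 964, 966, 966, 963, 964] [258 219 176 212 260 265 267]
265 [964, 965, 964, 960, 759, 760, 958, 960, 960, 962, 961, 963] [268 244 182 200 258 265 267]
266 [960, 958, 960, 962, 763, 762, 961, 959, 956, 960, 958, 960] [268 250 184 195 254 265 270]
267 [959, 958, 959, 956, 766, 765, 957, 958, 958, 956, 956, 959] [272 255 193 193 249 268 271]
268 [951, 956, 955, 954, 767, 770, 955, 958, 956, 959, 956, 956] [272 262 210 192 244 271 274]
269 [955, 953, 955, 955, 773, 774, 955, 953, 958, 953, 955, 955] [278 264 215 189 231 270 277]
270 [953, 951, 948, 954, 952, 776, 781, 951, 952, 952, 950, 951] [275 262 212 186 228 271 280]
271 [950, 953, 951, 953, 951, 778, 783, 949, 94
[... 193 characters left out ...]
944, 946, 947] [275 272 254 189 207 265 269]
274 [945, 943, 942, 946, 944, 788, 787, 947, 946, 944, 944, 942] [274 272 259 219 226 265 269]
275 [940, 940, 940, 941, 940, 942, 944, 943, 943, 944, 942, 938] [270 270 271 265 264 273 273]
276 [943, 942, 940, 942, 942, 941, 940, 939, 941, 940, 943, 943] [268 269 273 278 277 277 280]
277 [934, 941, 940, 940, 936, 940, 936, 940, 939, 939, 936, 937] [268 263 269 272 277 281 285]
side 274
167 [467.  270.6 112.1] [446.8 260.2 108.1] [489.5 280.3 115.4]
105 [562.2 -46.5 112.6] [ 499.6 -163.   108.4] [699.3  -3.9 115.9]
top 90
39 [469.7 271.  112.7] [451.4 262.5 108.8] [488.3 278.5 116. ]
50 [562.  -45.7 112.9] [ 502.3 -158.9  109.2] [698.6  -5.3 115.9]
```

```bash
python3 - <<'E'
from h import *
np.set_printoptions(suppress=True,precision=1)
S=load('side0');T=load('top0')
L={}
for nm,s in [('side',S),('top',T)]:
    P=cloud(s); hsv=cv2.cvtColor(s['pixels'],cv2.COLOR_BGR2HSV)
    m=(cv2.inRange(hsv,(105,120,60),(120,255,255))>0)&(abs(P[...,2]-112)<4)&(P[...,0]>430)&(P[...,0]<560)
    for lo,hi in ((240,300),(-45,10)):
        Q=P[m&(P[...,1]>lo)&(P[...,1]<hi)]; 
        (c,sz,a)=cv2.minAreaRect(Q[:,:2].astype(np.float32)); print(nm,len(Q),Q.mean(0),c,sz,a)
        L.setdefault(nm,[]).append(np.array(c))
    d=L[nm][0]-L[nm][1]; ctr=(L[nm][0]+L[nm][1])/2; n=np.linalg.norm(d); d/=n; print('rack',nm,ctr,'len',n,'yaw of +y dir',np.degrees(np.arctan2(d[1],d[0])), 'holes',[ctr+d*k for k in (60,-100)])
# tube tops by depth
for nm,s in [('side',S),('top',T)]:
    P=cloud(s); m=(abs(P[...,2]-124)<5)&(P[...,0]>430)&(P[...,0]<560)&(P[...,1]>-10)&(P[...,1]<260)
    n,l,st,c=cv2.connectedComponentsWithStats(m.astype(np.uint8))
    for i in range(1,n):
        if st[i,4]>4:
            Q=P[l==i]; (e,sz,a)=cv2.minAreaRect(Q[:,:2].astype(np.float32)); print(nm,st[i,4],Q.mean(0),e,sz)
# lens
for nm,s,(u,v) in [('side',S,(383.6,111)),('top',T,(436,192))]:
    P=cloud(s); print(nm); 
    c=P[int(v)-14:int(v)+15:2,int(u)-14:int(u)+15:2]
    for r in c: print(' '.join('%4.0f,%4.0f,%3.0f'%tuple(p) if p[2]>30 else '      -      ' for p in r))
E
```

```text
side 167 [467.  270.6 112.1] (467.8731384277344, 269.7882995605469) (42.58202362060547, 14.682987213134766) 10.972450256347656
side 79 [520.4 -12.9 112.2] (520.6998291015625, -13.999384880065918) (41.00080490112305, 12.65136432647705) 11.372467994689941
rack side [494.3 127.9] len 288.66262156315486 yaw of +y dir 100.54483922223257 holes [array([483.3, 186.9]), array([512.6,  29.6])]
top 39 [469.7 271.  112.7] (470.0654296875, 271.56005859375) (38.17680740356445, 11.700674057006836) 11.332698822021484
top 38 [520.6 -12.4 112.4] (521.6133422851562, -12.657644271850586) (37.370670318603516, 13.304315567016602) 10.84885311126709
rack top [495.8 129.5] len 288.8544441676022 yaw of +y dir 100.27986002351489 holes [array([485.1, 188.5]), array([513.7,  31.1])]
side 49 [513.7  29.3 123.3] (513.9827270507812, 29.456579208374023) (23.512042999267578, 25.16172218322754)
side 42 [505.8  67.4 123.1] (504.8795471191406, 68.16956329345703) (22.790348052978516, 25.26164436340332)
side 51 [490.9 147.  123. ] (491.58001708984375, 146.9611053466797) (24.185911178588867, 23.883758544921875)
side 57 [48
[... 6868 characters left out ...]
69,189       -             -             -             -             -      
      -             -             -             -             -             -             -             -             -             -             -             -             -             -             -      
      -             -             -             -             -             -             -             -             -             -             -             -             -             -             -      
      -             -             -             -             -             -             -             -             -             -             -             -             -             -             -
```

```bash
python3 - <<'E'
from h import *
np.set_printoptions(suppress=True,precision=2)
for nm in ('side0','top0'):
    s=load(nm); P=cloud(s); m=(P[...,1]>-467)&(P[...,1]<-450)&(P[...,0]>495)&(P[...,0]<590)&(P[...,2]>120)
    n,l,st,c=cv2.connectedComponentsWithStats(m.astype(np.uint8)); i=1+np.argmax(st[1:,4]); Q=P[l==i]
    for _ in range(4):
        A=np.c_[Q[:,0],Q[:,2],np.ones(len(Q))]; k,*_r=np.linalg.lstsq(A,Q[:,1],rcond=None); r=Q[:,1]-A@k; Q=Q[abs(r)<2.5*r.std()]
    nv=np.array([-k[0],1,-k[1]]);nv/=np.linalg.norm(nv)
    (e,sz,a)=cv2.minAreaRect(Q[:,[0,2]].astype(np.float32)); cc,rad=cv2.minEnclosingCircle(Q[:,[0,2]].astype(np.float32))
    print(nm,len(Q),'normal',nv,'mean',Q.mean(0),'rect',e,sz,'circ',cc,rad,'yaw',np.degrees(np.arctan2(nv[1],nv[0])),'y at c',k@[cc[0],cc[1],1])
    # lens stand body: base plate edges at z=12, head box, post
    m=(abs(P[...,2]-12)<3.5)&(P[...,1]<-450)&(P[...,1]>-640)&(P[...,0]>470)&(P[...,0]<640)
    g=s['pixels'].max(2)<105
    Q=P[m]; print(len(Q), cv2.minAreaRect(Q[:,:2].astype(np.float32)))
T=load('top0');P=cloud(T)
m=(P[...,2]>180)&(P[...,2]<240)&(P[...,1]<-485)&(P[...,1]>-620)&(P[...,0]>480)&(P[...,0]<620)
Q=P[m];print(len(Q),Q.min(0),Q.max(0),cv2.minAreaRect(Q[:,:2].astype(np.float32)))
Q=P[(P[...,2]>250)&(P[...,2]<330)&(P[...,1]<-485)&(P[...,1]>-650)&(P[...,0]>450)&(P[...,0]<640)];print(Q.mean(0),len(Q),Q.min(0),Q.max(0))
E
```

```text
side0 336 normal [-0.08  1.    0.02] mean [ 538.8  -461.25  178.05] rect (539.40087890625, 176.12684631347656) (66.71430969238281, 65.12004089355469) circ (539.4586791992188, 176.2357940673828) 33.836788177490234 yaw 94.70077721666426 y at c -461.1635711368412
687 ((558.62353515625, -570.85302734375), (149.84207153320312, 150.8264617919922), 4.926617622375488)
top0 162 normal [-0.08  0.99  0.08] mean [ 541.57 -458.92  186.78] rect (541.756103515625, 180.90255737304688) (66.29209899902344, 65.8380126953125) circ (544.4930419921875, 179.2364044189453) 36.92989730834961 yaw 94.74234788606941 y at c -458.15841566372046
532 ((560.2760009765625, -545.2567749023438), (158.6397705078125, 187.14312744140625), 0.13387055695056915)
510 [ 524.64 -594.35  180.  ] [ 596.41 -485.45  239.81] ((556.3419189453125, -536.0018310546875), (62.604026794433594, 106.47301483154297), 15.102805137634277)
[ 551.11 -573.54  291.52] 79 [ 543.99 -586.51  250.34] [ 562.29 -567.16  313.27]
```

```bash
cat >> h.py <<'E'
def plan(targets,start=None):
    """targets: list of (x,y,z,yaw,nrows). prints rows in tool axes"""
    if start is None:
        st=sense(); p=np.array(st['eef_pos'],float); yaw=st['tcp_rot'][2]
    else: p,yaw=np.array(start[:3],float),start[3]
    for (x,y,z,yw,n) in targets:
        q=np.array([x,y,z],float); dp=(q-p)/n; dy=(yw-yaw+np.pi)%(2*np.pi)-np.pi; dy/=n
        for i in range(n):
            print('{"dx":%.1f,"dy":%.1f,"dz":%.1f,"twist":%.3f}'%(dp@[np.cos(yaw),np.sin(yaw),0],dp@[np.sin(yaw),-np.cos(yaw),0],-dp[2],-dy)); yaw+=dy
        p=q; print('--')
E
python3 - <<'E'
from h import *
np.set_printoptions(suppress=True,precision=2)
S=load('side0');print('needle px',onz(S,287.5,274.5,140),onz(S,287.5,274,140))
P=cloud(S);m=(S['z_map']>735)&(S['z_map']<800);m[:263]=0;m[276:]=0;m[:,:284]=0;m[:,291:]=0
Q=P[m];print(len(Q),Q.mean(0),Q[-4:])
plan([(290,340,240,2.3,9),(385,130,240,1.9,6),(420,-13,240,1.752,5),(521,-13,210,1.752,4)])
E
```

```text
needle px [511.29 130.27 140.  ] [511.93 129.26 140.  ]
24 [511.44 129.26 163.79] [[511.34 131.17 147.93]
 [510.36 129.05 145.42]
 [512.49 130.24 141.08]
 [510.4  129.47 141.7 ]]
{"dx":-23.0,"dy":-25.4,"dz":-1.0,"twist":0.069}
{"dx":-24.7,"dy":-23.8,"dz":-1.0,"twist":0.069}
{"dx":-26.2,"dy":-22.0,"dz":-1.0,"twist":0.069}
{"dx":-27.7,"dy":-20.2,"dz":-1.0,"twist":0.069}
{"dx":-29.0,"dy":-18.2,"dz":-1.0,"twist":0.069}
{"dx":-30.2,"dy":-16.2,"dz":-1.0,"twist":0.069}
{"dx":-31.2,"dy":-14.1,"dz":-1.0,"twist":0.069}
{"dx":-32.1,"dy":-11.9,"dz":-1.0,"twist":0.069}
{"dx":-32.9,"dy":-9.7,"dz":-1.0,"twist":0.069}
--
{"dx":-36.6,"dy":-11.5,"dz":-0.0,"twist":0.067}
{"dx":-37.3,"dy":-9.0,"dz":-0.0,"twist":0.067}
{"dx":-37.9,"dy":-6.5,"dz":-0.0,"twist":0.067}
{"dx":-38.2,"dy":-4.0,"dz":-0.0,"twist":0.067}
{"dx":-38.4,"dy":-1.4,"dz":-0.0,"twist":0.067}
{"dx":-38.4,"dy":1.1,"dz":-0.0,"twist":0.067}
--
{"dx":-29.3,"dy":-2.6,"dz":-0.0,"twist":0.030}
{"dx":-29.4,"dy":-1.8,"dz":-0.0,"twist":0.030}
{"dx":-29.4,"dy":-0.9,"dz":-0.0,"twist":0.030}
{"dx":-29.4,"dy":-0.0,"dz":-0.0,"twist":0.030}
{"dx":-29.4,"dy":0.9,"dz":-0.0,"twist":0.030}
--
{"dx":-4.6,"dy":24.8,"dz":7.5,"twist":-0.000}
{"dx":-4.6,"dy":24.8,"dz":7.5,"twist":-0.000}
{"dx":-4.6,"dy":24.8,"dz":7.5,"twist":-0.000}
{"dx":-4.6,"dy":24.8,"dz":7.5,"twist":-0.000}
--
```

Call:
{"name": "jog_arm", "arguments": {
  "increments": [
    {"dx":-23,"dy":-25,"dz":-1,"twist":0.07,"grip":1},
    {"dx":-25,"dy":-24,"dz":-1,"twist":0.07,"grip":1},
    {"dx":-26,"dy":-22,"dz":-1,"twist":0.07,"grip":1},
    {"dx":-28,"dy":-20,"dz":-1,"twist":0.07,"grip":1},
    {"dx":-29,"dy":-18,"dz":-1,"twist":0.07,"grip":1}
  ]
}}

```text
clock: 0.57
eef_pos: [223.8, 458.3, 236.1]
tcp_rot: [-3.141, 0.0, 2.563]
force: [0.8, -0.4, -0.4]
grip_width: 85.4
```

Call:
{"name": "jog_arm", "arguments": {
  "increments": [
    {"dx":-30,"dy":-16,"dz":-1,"twist":0.07,"grip":1},
    {"dx":-31,"dy":-14,"dz":-1,"twist":0.07,"grip":1},
    {"dx":-32,"dy":-12,"dz":-1,"twist":0.07,"grip":1},
    {"dx":-33,"dy":-10,"dz":-1,"twist":0.06,"grip":1},
    {"grip":1}
  ]
}}

```text
$.increments[4]: bad value
```

```bash
python3 - <<'E'
from h import *
plan([(390,130,240,1.9,6),(420,-13,240,1.752,5),(521,-13,210,1.752,4)]); print(sense()['joint_pos'])
E
```

```text
{"dx":-53.1,"dy":-30.7,"dz":-0.7,"twist":0.111}
{"dx":-56.2,"dy":-24.6,"dz":-0.7,"twist":0.111}
{"dx":-58.5,"dy":-18.3,"dz":-0.7,"twist":0.111}
{"dx":-60.2,"dy":-11.7,"dz":-0.7,"twist":0.111}
{"dx":-61.1,"dy":-5.0,"dz":-0.7,"twist":0.111}
{"dx":-61.3,"dy":1.8,"dz":-0.7,"twist":0.111}
--
{"dx":-29.0,"dy":-3.6,"dz":-0.0,"twist":0.030}
{"dx":-29.1,"dy":-2.7,"dz":-0.0,"twist":0.030}
{"dx":-29.2,"dy":-1.8,"dz":-0.0,"twist":0.030}
{"dx":-29.2,"dy":-1.0,"dz":-0.0,"twist":0.030}
{"dx":-29.2,"dy":-0.1,"dz":-0.0,"twist":0.030}
--
{"dx":-4.6,"dy":24.8,"dz":7.5,"twist":-0.000}
{"dx":-4.6,"dy":24.8,"dz":7.5,"twist":-0.000}
{"dx":-4.6,"dy":24.8,"dz":7.5,"twist":-0.000}
{"dx":-4.6,"dy":24.8,"dz":7.5,"twist":-0.000}
--
[-1.06283418  0.32242568 -0.13905326  1.79057228  0.05115084  1.03251301
 -0.22854291]
```

Call:
{"name": "jog_arm", "arguments": {
  "increments": [
    {"dx":-30,"dy":-16,"dz":-1,"twist":0.07,"grip":1},
    {"dx":-31,"dy":-14,"dz":-1,"twist":0.07,"grip":1},
    {"dx":-32,"dy":-12,"dz":-1,"twist":0.07,"grip":1},
    {"dx":-33,"dy":-10,"dz":-1,"twist":0.06,"grip":1},
    {"dx":-36,"dy":-11,"dz":0,"twist":0.07,"grip":1}
  ]
}}

```text
clock: 0.98
eef_pos: [304.9, 304.7, 240.4]
tcp_rot: [3.141, -0.0, 2.224]
force: [1.1, 0.4, -0.2]
grip_width: 85.5
```

```bash
python3 - <<'E'
from h import *
plan([(395,130,240,1.9,5),(425,-13,240,1.752,5),(521,-13,210,1.752,4)]); print(sense()['joint_pos'])
E
```

```text
{"dx":-38.7,"dy":-6.9,"dz":0.1,"twist":0.065}
{"dx":-39.1,"dy":-4.4,"dz":0.1,"twist":0.065}
{"dx":-39.3,"dy":-1.9,"dz":0.1,"twist":0.065}
{"dx":-39.3,"dy":0.7,"dz":0.1,"twist":0.065}
{"dx":-39.2,"dy":3.2,"dz":0.1,"twist":0.065}
--
{"dx":-29.0,"dy":-3.6,"dz":-0.0,"twist":0.030}
{"dx":-29.1,"dy":-2.7,"dz":-0.0,"twist":0.030}
{"dx":-29.2,"dy":-1.8,"dz":-0.0,"twist":0.030}
{"dx":-29.2,"dy":-1.0,"dz":-0.0,"twist":0.030}
{"dx":-29.2,"dy":-0.1,"dz":-0.0,"twist":0.030}
--
{"dx":-4.3,"dy":23.6,"dz":7.5,"twist":-0.000}
{"dx":-4.3,"dy":23.6,"dz":7.5,"twist":-0.000}
{"dx":-4.3,"dy":23.6,"dz":7.5,"twist":-0.000}
{"dx":-4.3,"dy":23.6,"dz":7.5,"twist":-0.000}
--
[-8.40387281e-01  1.94709289e-01 -1.65122306e-03  1.96216509e+00
  9.56390815e-05  9.83948203e-01 -1.88428821e-01]
```

Call:
{"name": "jog_arm", "arguments": {
  "increments": [
    {"dx":-37,"dy":-9,"dz":0,"twist":0.065,"grip":1},
    {"dx":-38,"dy":-6,"dz":0,"twist":0.065,"grip":1},
    {"dx":-38,"dy":-4,"dz":0,"twist":0.065,"grip":1},
    {"dx":-38,"dy":-1,"dz":0,"twist":0.065,"grip":1},
    {"dx":-36,"dy":1,"dz":0,"twist":0.065,"grip":1}
  ]
}}

```text
clock: 1.4
eef_pos: [382.7, 131.8, 240.4]
tcp_rot: [3.141, -0.0, 1.898]
force: [0.9, 0.2, -1.1]
grip_width: 85.6
```

Call:
{"name": "jog_arm", "arguments": {
  "increments": [
    {"dx":-29,"dy":-3,"dz":0,"twist":0.03,"grip":1},
    {"dx":-29,"dy":-2,"dz":0,"twist":0.03,"grip":1},
    {"dx":-29,"dy":-1,"dz":0,"twist":0.03,"grip":1},
    {"dx":-29,"dy":0,"dz":0,"twist":0.03,"grip":1},
    {"dx":-20,"dy":0,"dz":0,"twist":0.03,"grip":1}
  ]
}}

```text
clock: 1.82
eef_pos: [413.7, -1.4, 240.4]
tcp_rot: [3.141, 0.001, 1.748]
force: [-0.2, -0.3, -0.8]
grip_width: 85.8
```

Call:
{"name": "jog_arm", "arguments": {
  "increments": [
    {"dx":0,"dy":0,"dz":0},
    {"dx":0,"dy":0,"dz":0}
  ]
}}

```text
$.increments[0]: bad value
```

```bash
python3 - <<'E'
from h import *
s=shot('wrist','wrist1')
plan([(521,-13,210,1.752,5)]); print(sense()['joint_pos'])
E
```

```text
{"dx":-5.3,"dy":20.7,"dz":6.1,"twist":-0.002}
{"dx":-5.4,"dy":20.7,"dz":6.1,"twist":-0.002}
{"dx":-5.4,"dy":20.7,"dz":6.1,"twist":-0.002}
{"dx":-5.4,"dy":20.7,"dz":6.1,"twist":-0.002}
{"dx":-5.5,"dy":20.7,"dz":6.1,"twist":-0.002}
--
[-0.32064065  0.17608797  0.32368638  2.00018503 -0.06457696  0.97423452
  0.20650744]
```

View pics/wrist1.png

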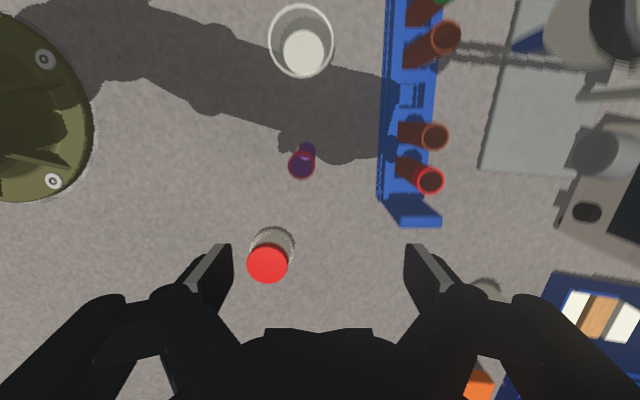

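Call:
{"name": "jog_arm", "arguments": {
  "increments": [
    {"dx":-5.4,"dy":20.7,"dz":6,"twist":0,"grip":1},
    {"dx":-5.4,"dy":20.7,"dz":6,"twist":0,"grip":1},
    {"dx":-5.4,"dy":20.7,"dz":6,"twist":0,"grip":1},
    {"dx":-5.4,"dy":20.7,"dz":6,"twist":0,"grip":1},
    {"dx":0,"dy":0,"dz":0,"twist":0,"grip":1}
  ]
}}

```text
clock: 2.28
eef_pos: [501.8, -4.9, 214.9]
tcp_rot: [3.141, 0.001, 1.752]
force: [0.7, 0.3, -0.8]
grip_width: 85.7
```

```bash
python3 - <<'E'
from h import *
s=shot('wrist','wrist2');print(sense()['eef_pos'],sense()['tcp_rot'])
plan([(521,-13.3,205,1.752,1)])
np.set_printoptions(suppress=True,precision=1)
P=cloud(s);hsv=cv2.cvtColor(s['pixels'],cv2.COLOR_BGR2HSV)
m=(cv2.inRange(hsv,(105,100,40),(120,255,255))>0)&(abs(P[...,2]-112)<5)&(P[...,0]>430)&(P[...,0]<600)&(P[...,1]>-50)&(P[...,1]<10)
Q=P[m];print(len(Q),cv2.minAreaRect(Q[:,:2].astype(np.float32)))
E
```

```text
[499.7675871   -4.92913979 215.18403362] [-3.14008528e+00  3.66142619e-04  1.75199325e+00]
{"dx":-12.1,"dy":19.4,"dz":10.2,"twist":-0.000}
--
684 ((521.782958984375, -13.090505599975586), (42.36589050292969, 13.275117874145508), 10.92814826965332)
```

View pics/wrist2.png

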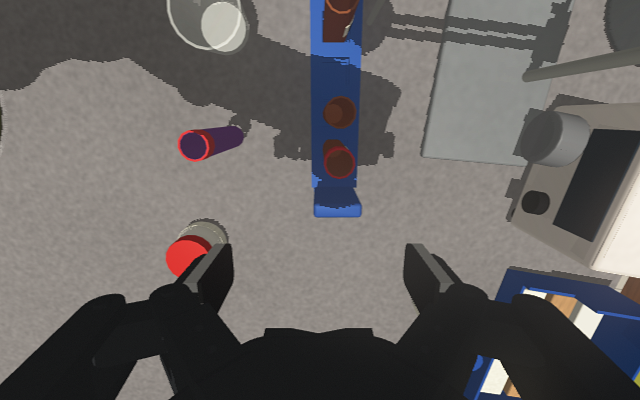

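Call:
{"name": "jog_arm", "arguments": {
  "increments": [
    {"dx":-6,"dy":10,"dz":5,"twist":0,"grip":1},
    {"dx":-6,"dy":9.6,"dz":12,"twist":0,"grip":1},
    {"dx":0,"dy":0,"dz":35,"twist":0,"grip":1},
    {"dx":0,"dy":0,"dz":35,"twist":0,"grip":1},
    {"dx":0,"dy":0,"dz":0,"twist":0,"grip":1}
  ]
}}

```text
clock: 2.75
eef_pos: [516.6, -13.0, 124.4]
tcp_rot: [-3.133, -0.002, 1.752]
force: [-1.6, 0.4, -0.0]
grip_width: 85.3
```

```bash
python3 - <<'E'
from h import *
s=sense();print(s['eef_pos'],s['tcp_rot'],s['force'])
plan([(521.5,-13,78,1.755,1)])
E
```

```text
[516.61326127 -13.00723093 124.39162234] [-3.13266827e+00 -1.54272376e-03  1.75210470e+00] [-1.60698519  0.38020404 -0.00315044]
{"dx":-0.9,"dy":4.8,"dz":46.4,"twist":-0.003}
--
```

Call:
{"name": "jog_arm", "arguments": {
  "increments": [
    {"dx":0,"dy":0,"dz":20,"twist":0,"grip":1},
    {"dx":0,"dy":0,"dz":20,"twist":0,"grip":1},
    {"dx":0,"dy":0,"dz":0,"twist":0,"grip":1},
    {"dx":0,"dy":0,"dz":0,"twist":0,"grip":1}
  ]
}}

```text
clock: 3.08
eef_pos: [520.1, -13.4, 90.1]
tcp_rot: [-3.141, -0.0, 1.752]
force: [-0.2, 0.2, 0.7]
grip_width: 85.3
```

```bash
python3 - <<'E'
from h import *
s=sense();print(s['eef_pos'],s['tcp_rot'],s['force'])
plan([(521.5,-13,78,1.755,1)])
E
```

```text
[520.10437544 -13.42022711  90.14068501] [-3.14063824e+00 -2.21637333e-04  1.75165763e+00] [-0.16652404  0.20741555  0.71708937]
{"dx":0.2,"dy":1.4,"dz":12.1,"twist":-0.003}
--
```

Call:
{"name": "jog_arm", "arguments": {
  "increments": [
    {"dx":0,"dy":1.4,"dz":14,"twist":0,"grip":1},
    {"dx":0,"dy":0,"dz":0,"twist":0,"grip":1},
    {"dx":0,"dy":0,"dz":0,"twist":0,"grip":-1},
    {"dx":0,"dy":0,"dz":0,"twist":0,"grip":-1},
    {"dx":0,"dy":0,"dz":0,"twist":0,"grip":-1}
  ],
  "grip_force": 40
}}

```text
clock: 3.5
eef_pos: [522.2, -13.1, 76.5]
tcp_rot: [3.14, 0.0, 1.752]
force: [0.2, 0.1, 0.5]
grip_width: 51.8
```

Call:
{"name": "jog_arm", "arguments": {
  "increments": [
    {"dx":0,"dy":0,"dz":0,"twist":0,"grip":-1},
    {"dx":0,"dy":0,"dz":0,"twist":0,"grip":-1},
    {"dx":0,"dy":0,"dz":0,"twist":0,"grip":-1},
    {"dx":0,"dy":0,"dz":0,"twist":0,"grip":-1}
  ]
}}

```text
clock: 3.83
eef_pos: [522.0, -13.1, 76.4]
tcp_rot: [3.14, 0.0, 1.752]
force: [-2.2, -0.3, 7.0]
grip_width: 43.6
```

```bash
cat > meas.py <<'E'
from h import *
import sys
np.set_printoptions(suppress=True,precision=2)
def meas(f):
    s=shot('side',f);P=cloud(s);print('clock',sense()['clock'],sense()['eef_pos'],sense()['tcp_rot'],sense()['force'])
    L=[]
    m=(abs(P[...,2]-124)<5)&(P[...,0]>400)&(P[...,0]<620)&(P[...,1]>-120)&(P[...,1]<260)
    n,l,st,c=cv2.connectedComponentsWithStats(m.astype(np.uint8)); h=cv2.cvtColor(s['pixels'],cv2.COLOR_BGR2HSV)
    for i in range(1,n):
        if st[i,4]>15:
            Q=P[l==i]; (e,sz,a)=cv2.minAreaRect(Q[:,:2].astype(np.float32)); print(st[i,4],Q.mean(0),np.array(e),np.array(sz),'px',c[i],'HSV',np.median(h[l==i],0))
    return s
meas(sys.argv[1])
E
python3 meas.py side1
```

```text
clock 3.8833 [521.99 -13.16  76.4 ] [3.14 0.   1.75] [-2.16  0.11  6.78]
19 [487.5   -9.82 125.2 ] [486.04 -11.1 ] [22.65  7.39] px [327.89 235.47] HSV [105.  21.  19.]
47 [513.28  29.4  124.12] [513.76  29.72] [23.39 24.96] px [310.26 243.53] HSV [  5. 192.  70.]
22 [511.31  61.   122.66] [510.29  61.4 ] [20.75  8.79] px [304.14 254.41] HSV [ 11. 212.  54.]
22 [500.8   75.02 122.8 ] [501.01  73.59] [23.42 10.35] px [305. 261.] HSV [ 12. 227.  54.]
50 [491.36 147.7  123.22] [491.34 147.35] [23.8 24.2] px [291.6  288.82] HSV [ 11.  157.   71.5]
57 [484.65 186.26 124.02] [484.32 186.64] [22.9 25.1] px [284.53 305.14] HSV [ 54. 165.  85.]
49 [477.25 226.59 123.21] [476.75 226.25] [23.74 23.96] px [276.86 323.8 ] HSV [ 12. 209.  81.]
```

View pics/side1.png

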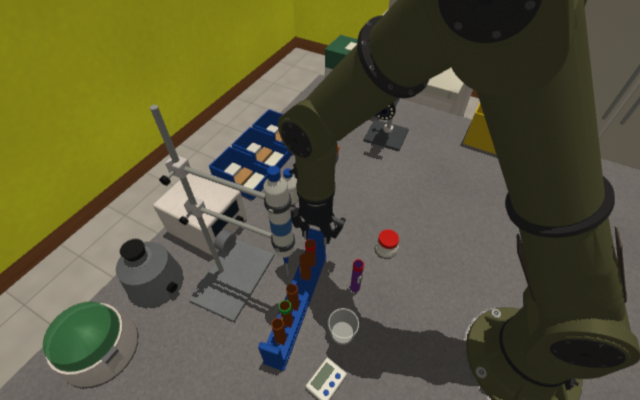

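Call:
{"name": "jog_arm", "arguments": {
  "increments": [
    {"dx":-4,"dy":1.2,"dz":0,"twist":0,"grip":-1},
    {"dx":-6,"dy":1.6,"dz":0,"twist":0,"grip":-1},
    {"dx":-6,"dy":1.6,"dz":0,"twist":0,"grip":-1},
    {"dx":-6,"dy":1.6,"dz":0,"twist":0,"grip":-1},
    {"dx":-6,"dy":1.6,"dz":0,"twist":0,"grip":-1}
  ]
}}

```text
clock: 4.3
eef_pos: [534.1, -36.3, 76.4]
tcp_rot: [3.141, -0.004, 1.755]
force: [-2.9, 7.3, 8.2]
grip_width: 43.7
```

Call:
{"name": "jog_arm", "arguments": {
  "increments": [
    {"dx":-6,"dy":1.6,"dz":0,"twist":0,"grip":-1},
    {"dx":-6,"dy":1.6,"dz":0,"twist":0,"grip":-1},
    {"dx":-6,"dy":1.6,"dz":0,"twist":0,"grip":-1},
    {"dx":-6,"dy":1.6,"dz":0,"twist":0,"grip":-1},
    {"dx":0,"dy":0,"dz":0,"twist":0,"grip":-1}
  ]
}}

```text
clock: 4.72
eef_pos: [545.4, -60.5, 76.4]
tcp_rot: [3.14, -0.002, 1.753]
force: [-1.6, 4.9, 7.5]
grip_width: 43.6
```

```bash
python3 meas.py side2
```

```text
clock 4.7667 [545.4  -60.56  76.41] [ 3.14 -0.    1.75] [-0.96  3.45  7.14]
19 [576.2  -45.11 125.31] [578.07 -45.43] [23.14  6.24] px [303.26 211.05] HSV [12. 13. 23.]
20 [510.64 -57.16 125.15] [509.8 -58.5] [20.62  7.6 ] px [328.65 217.8 ] HSV [95. 14. 19.]
50 [539.11 -20.43 123.69] [538.37 -19.93] [24.7  24.58] px [311.24 224.22] HSV [  5.  195.   69.5]
48 [530.25  19.6  123.31] [530.14  19.67] [22.83 25.71] px [306.1  237.75] HSV [ 11. 223.  55.]
43 [515.57  99.13 123.56] [516.    97.49] [22.47 25.14] px [293.81 266.33] HSV [ 11. 192.  73.]
53 [508.6  136.93 123.65] [508.66 136.91] [24.74 24.26] px [287.43 281.17] HSV [ 50. 172.  64.]
54 [501.91 176.1  123.4 ] [502.06 176.17] [23.95 24.33] px [280.2  297.46] HSV [ 12.  205.   77.5]
```

Call:
{"name": "jog_arm", "arguments": {
  "increments": [
    {"dx":-3,"dy":0.6,"dz":0,"twist":0,"grip":-1},
    {"dx":-3,"dy":0.6,"dz":0,"twist":0,"grip":-1},
    {"dx":-2,"dy":0.6,"dz":0,"twist":0,"grip":-1},
    {"dx":0,"dy":0,"dz":0,"twist":0,"grip":-1},
    {"dx":0,"dy":0,"dz":0,"twist":0,"grip":-1}
  ]
}}

```text
clock: 5.18
eef_pos: [548.2, -66.9, 76.4]
tcp_rot: [3.141, -0.003, 1.754]
force: [-3.1, 6.6, 8.2]
grip_width: 43.5
```

```bash
python3 meas.py side3; python3 - <<'E'
from h import *
S=load('side3');P=cloud(S)
for vv in range(265,282): print(vv,[int(P[vv,u,2]) for u in range(280,296)])
c=cv2.resize(S['pixels'][230:310,250:350],None,fx=6,fy=6,interpolation=cv2.INTER_CUBIC);cv2.imwrite('pics/c5.png',c)
E
```

```text
clock 5.2333 [548.17 -66.89  76.4 ] [ 3.14 -0.    1.75] [-2.23  6.17  8.14]
20 [576.54 -53.97 123.82] [576.97 -54.04] [20.4  13.87] px [304.95 208.95] HSV [30.  12.  21.5]
24 [511.95 -64.3  125.47] [509.87 -65.87] [28.68  8.48] px [329.54 215.5 ] HSV [90. 14. 19.]
50 [540.43 -24.79 123.38] [541.18 -25.42] [23.81 25.97] px [311.66 222.82] HSV [  3.  207.5  71.5]
44 [531.3   15.93 123.29] [531.38  15.78] [21.44 25.17] px [306.5  236.45] HSV [ 11. 223.  55.]
49 [517.73  95.15 122.96] [517.33  94.57] [23.18 23.75] px [293.94 264.67] HSV [ 12. 184.  74.]
54 [510.51 132.29 123.27] [510.68 131.73] [24.64 25.54] px [287.83 279.17] HSV [ 51.  175.5  64. ]
48 [502.79 171.1  123.28] [502.81 171.17] [22.94 24.06] px [281.15 295.35] HSV [ 12.  215.5  72. ]
265 [-3, 1, 1, 0, -1, 3, 178, 180, -1, 124, 113, 107, 105, 102, 102, 104]
266 [2, 0, 0, 1, 1, -1, 176, 176, 0, 123, 111, 104, 100, 98, 96, 94]
267 [0, 1, -1, 0, 0, 1, 172, 172, 3, 120, 126, 98, 96, 93, 96, 92]
268 [2, 3, -1, 0, -1, 1, 166, 165, 1, -1, 120, 123, 126, 87, 88, 87]
269 [1, 0, 1, 1, 0, 0, 160, 161, 2, 0, 114, 122, 121, 121, 123, 124
[... 187 characters left out ...]
 104, 107, 111, 110, 108]
273 [2, -1, 0, 3, 0, 0, 1, 144, 144, 123, 92, 99, 102, 105, 106, 106]
274 [1, -1, 0, 0, 0, 123, 124, 140, 138, 124, 125, 126, 99, 102, 101, 101]
275 [2, 0, 1, -1, 123, 124, 121, 120, 118, 119, 120, 122, 124, 92, 94, 96]
276 [0, 1, 1, 123, 122, 119, 115, 114, 114, 116, 118, 120, 122, 126, 91, 91]
277 [1, 2, 3, 125, 118, 114, 111, 113, 107, 110, 110, 115, 118, 125, 86, 85]
278 [0, -2, 122, 122, 115, 113, 109, 106, 108, 104, 106, 109, 112, 124, 80, 82]
279 [1, 0, 125, 121, 111, 108, 103, 103, 101, 100, 99, 104, 106, 124, 74, 75]
280 [0, 2, 1, 126, 106, 103, 101, 97, 97, 94, 97, 99, 102, 126, 71, 71]
281 [2, -1, 2, 125, 102, 99, 96, 94, 92, 91, 92, 94, 126, 119, 64, 67]
```

View pics/c5.png

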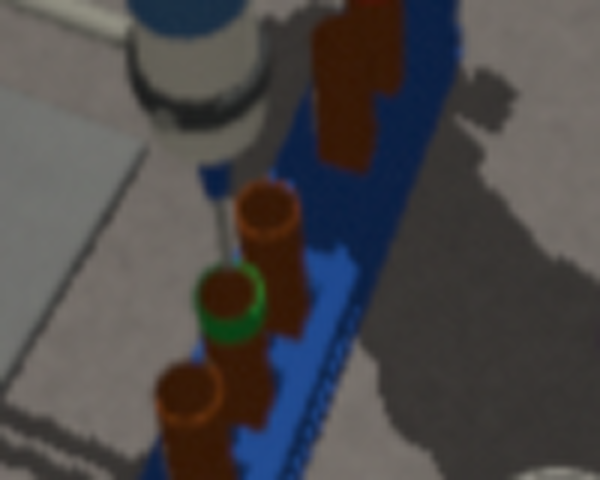

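Call:
{"name": "jog_arm", "arguments": {
  "increments": [
    {"dx":-2,"dy":0.5,"dz":0,"twist":0,"grip":-1},
    {"dx":-2,"dy":0.4,"dz":0,"twist":0,"grip":-1},
    {"dx":0,"dy":0,"dz":0,"twist":0,"grip":-1},
    {"dx":0,"dy":0,"dz":0,"twist":0,"grip":-1}
  ]
}}

```text
clock: 5.57
eef_pos: [549.7, -70.4, 76.4]
tcp_rot: [3.141, -0.003, 1.754]
force: [-2.0, 6.9, 7.5]
grip_width: 43.6
```

```bash
python3 meas.py side4; python3 - <<'E'
from h import *
s=shot('top','top1');P=cloud(s);h=cv2.cvtColor(s['pixels'],cv2.COLOR_BGR2HSV)
m=(cv2.inRange(h,(105,120,60),(120,255,255))>0)&(abs(P[...,2]-112)<4)&(P[...,0]>430)&(P[...,0]<560)&(P[...,1]>190)&(P[...,1]<250)
print(cv2.minAreaRect(P[m][:,:2].astype(np.float32)))
E
```

```text
clock 5.6167 [549.74 -70.46  76.42] [ 3.14 -0.    1.75] [-1.93  6.78  7.4 ]
18 [580.48 -54.93 125.56] [581.97 -55.24] [22.3   7.61] px [303.78 207.67] HSV [30.  12.5 21. ]
17 [516.31 -67.81 125.57] [516.27 -67.38] [17.19  6.3 ] px [328.65 213.82] HSV [90. 14. 19.]
43 [541.01 -28.76 123.67] [541.54 -28.11] [24.11 24.95] px [312.26 221.51] HSV [  6. 171.  61.]
43 [534.3   10.85 123.31] [534.02  11.24] [21.65 25.1 ] px [306.49 234.4 ] HSV [ 11. 222.  54.]
47 [518.85  90.1  123.2 ] [518.13  90.01] [22.78 24.27] px [294.68 262.68] HSV [ 12. 182.  73.]
50 [510.53 131.31 123.56] [511.17 130.34] [21.94 25.38] px [288.06 278.74] HSV [ 49.5 171.   64. ]
52 [504.42 170.49 123.84] [504.76 170.27] [22.99 25.03] px [280.63 294.65] HSV [ 12.  200.   75.5]
((497.79571533203125, 213.77207946777344), (38.105289459228516, 10.690380096435547), 9.119391441345215)
```

Call:
{"name": "jog_arm", "arguments": {
  "increments": [
    {"dx":-1.2,"dy":0.2,"dz":0,"twist":0,"grip":-1},
    {"dx":0,"dy":0,"dz":0,"twist":0,"grip":-1},
    {"dx":0,"dy":0,"dz":0,"twist":0,"grip":1},
    {"dx":0,"dy":0,"dz":0,"twist":0,"grip":1},
    {"dx":0,"dy":0,"dz":0,"twist":0,"grip":1}
  ]
}}

```text
clock: 6.08
eef_pos: [550.2, -74.7, 75.5]
tcp_rot: [3.141, 0.001, 1.751]
force: [-0.1, -0.3, 0.3]
grip_width: 77.5
```

Call:
{"name": "jog_arm", "arguments": {
  "increments": [
    {"dx":0,"dy":0,"dz":0,"twist":0,"grip":1},
    {"dx":0,"dy":0,"dz":0,"twist":0,"grip":1},
    {"dx":0,"dy":0,"dz":0,"twist":0,"grip":1},
    {"dx":0,"dy":0,"dz":-20,"twist":0,"grip":1},
    {"dx":0,"dy":0,"dz":-30,"twist":0,"grip":1}
  ]
}}

```text
clock: 6.5
eef_pos: [548.1, -73.9, 123.3]
tcp_rot: [-3.136, -0.001, 1.752]
force: [0.9, 0.7, 0.1]
grip_width: 85.1
```

Call:
{"name": "jog_arm", "arguments": {
  "increments": [
    {"dx":0,"dy":0,"dz":-35,"twist":0,"grip":1},
    {"dx":-20,"dy":0,"dz":-35,"twist":0,"grip":1},
    {"dx":-40,"dy":0,"dz":-10,"twist":0,"grip":1},
    {"dx":-30,"dy":0,"dz":0,"twist":0,"grip":1},
    {"dx":-20,"dy":0,"dz":0,"twist":0,"grip":1}
  ]
}}

```text
clock: 6.92
eef_pos: [570.3, -186.4, 206.9]
tcp_rot: [3.139, 0.003, 1.749]
force: [-0.1, -0.1, 0.3]
grip_width: 85.5
```

```bash
python3 meas.py side5; python3 -c "
from h import *
shot('wrist','wrist3')"
```

```text
clock 6.9667 [ 569.77 -190.28  206.15] [3.14 0.01 1.75] [ 1.42 -3.58  0.99]
46 [541.21 -28.93 123.49] [541.85 -28.75] [23.85 24.94] px [312.22 221.48] HSV [  3. 221.  94.]
46 [534.41  11.32 123.11] [533.93  11.31] [22.83 23.65] px [306.35 234.57] HSV [ 11.  224.   67.5]
48 [518.95  89.25 123.37] [519.2   88.28] [22.79 26.01] px [294.83 262.33] HSV [ 11.  165.5  72.5]
50 [510.9  128.96 123.79] [511.2  128.06] [24.48 25.05] px [288.48 277.76] HSV [ 52.  170.   65.5]
53 [504.3  166.79 123.06] [504.39 166.98] [23.28 24.35] px [281.66 293.42] HSV [ 12. 213.  68.]
```

View pics/wrist3.png

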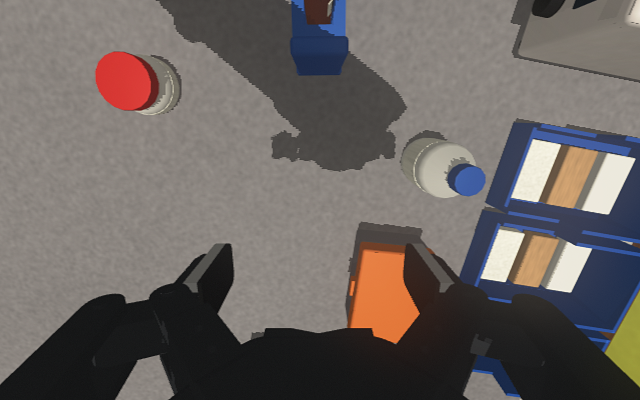

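Call:
{"name": "jog_arm", "arguments": {
  "increments": [
    {"dx":20,"dy":-10,"dz":0,"twist":0,"grip":1},
    {"dx":5,"dy":-10,"dz":0,"twist":0,"grip":1},
    {"dx":0,"dy":-5,"dz":0,"twist":0,"grip":1},
    {"dx":0,"dy":0,"dz":0,"twist":0,"grip":1},
    {"dx":0,"dy":0,"dz":0,"twist":0,"grip":1}
  ]
}}

```text
clock: 7.43
eef_pos: [541.0, -162.5, 205.5]
tcp_rot: [3.141, 0.0, 1.752]
force: [0.3, -0.7, 0.5]
grip_width: 85.5
```

```bash
python3 -c "
from h import *
s=shot('wrist','wrist4');print(sense()['eef_pos'],sense()['joint_pos'])
u,v=proj(s,(541.7,-28.4,71));print(u,v)
u=int(u);v=int(v)
cv2.imwrite('pics/c6.png',cv2.resize(s['pixels'][max(0,v-60):v+60,u-80:u+80],None,fx=5,fy=5,interpolation=cv2.INTER_CUBIC))"
```

```text
[ 541.28462535 -162.52183864  205.45538271] [ 0.04835623  0.44702611  0.30165652  1.70644553 -0.15208069  1.01037193
  0.58396699]
345.73775153041015 41.75457970162077
```

View pics/c6.png

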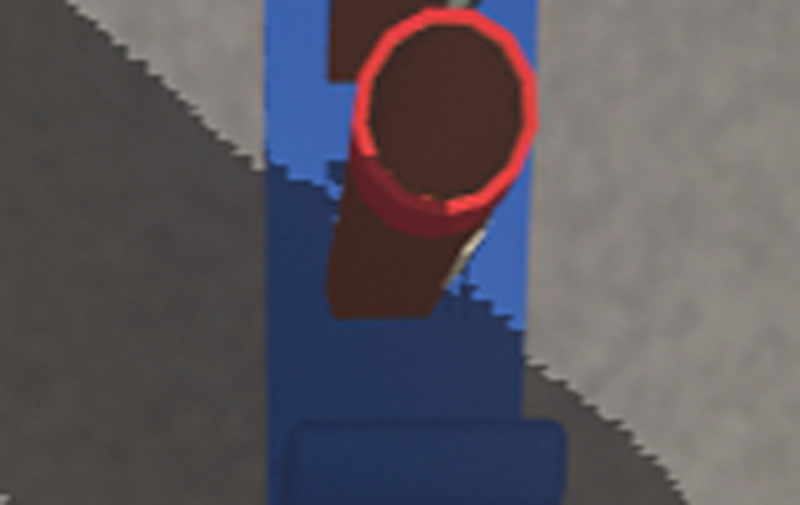

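Call:
{"name": "jog_arm", "arguments": {
  "increments": [
    {"dx":0,"dy":30,"dz":-5,"twist":0,"grip":1},
    {"dx":0,"dy":35,"dz":-5,"twist":0,"grip":1},
    {"dx":20,"dy":35,"dz":0,"twist":0,"grip":1},
    {"dx":20,"dy":10,"dz":0,"twist":0,"grip":1},
    {"dx":0,"dy":0,"dz":0,"twist":0,"grip":1}
  ]
}}

```text
clock: 7.9
eef_pos: [645.0, -96.2, 213.9]
tcp_rot: [3.14, -0.004, 1.759]
force: [0.4, 1.2, -0.0]
grip_width: 85.5
```

Call:
{"name": "jog_arm", "arguments": {
  "increments": [
    {"dx":0,"dy":0,"dz":0,"twist":0,"grip":1},
    {"dx":0,"dy":0,"dz":0,"twist":0,"grip":1}
  ]
}}

```text
clock: 8.07
eef_pos: [641.7, -104.0, 215.0]
tcp_rot: [-3.141, 0.001, 1.751]
force: [0.1, -0.1, 0.7]
grip_width: 85.7
```

```bash
python3 -c "
from h import *
s=shot('wrist','wrist5');print(sense()['eef_pos'],sense()['joint_pos'])
u,v=proj(s,(541.7,-28.4,71));print(u,v)
u=max(80,int(u));v=int(v)
cv2.imwrite('pics/c7.png',cv2.resize(s['pixels'][max(0,v-60):v+60,u-80:u+80],None,fx=5,fy=5,interpolation=cv2.INTER_CUBIC))"
```

```text
[ 641.43988448 -104.60570408  215.23817621] [-0.04397007  0.56872923  0.29029095  1.45711431 -0.16914778  1.1405863
  0.45321426]
227.0687299352105 90.79932654117555
```

View pics/c7.png

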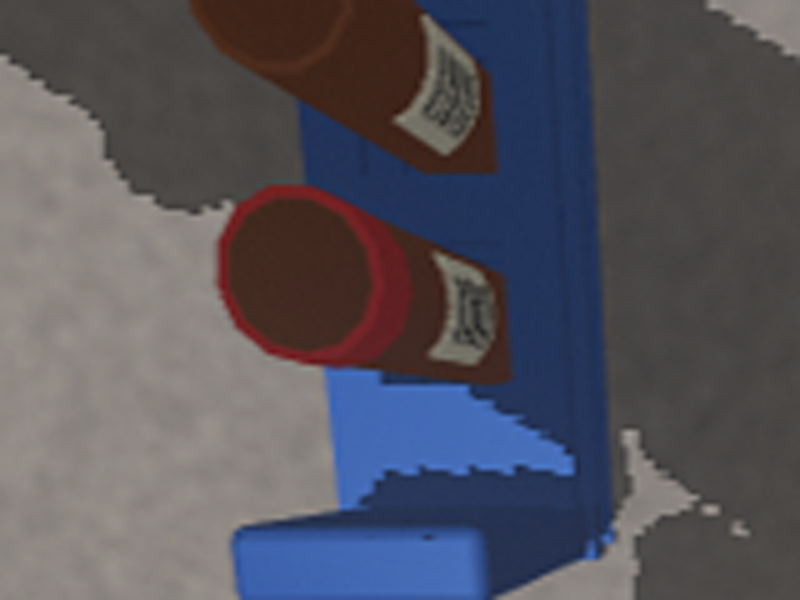

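```bash
python3 - <<'E'
from h import *
np.set_printoptions(suppress=True,precision=2)
s=load('wrist5');P=cloud(s);h=cv2.cvtColor(s['pixels'],cv2.COLOR_BGR2HSV)
u0,v0=147,30
red=(cv2.inRange(h,(0,150,60),(6,255,255))|cv2.inRange(h,(172,150,60),(180,255,255)))>0
reg=np.zeros_like(red);reg[60:110,185:232]=1
Q=P[red&reg&(abs(P[...,2]-124)<2.5)];print(len(Q),cv2.minAreaRect(Q[:,:2].astype(np.float32)),cv2.minEnclosingCircle(Q[:,:2].astype(np.float32)))
from scipy.optimize import least_squares
r=least_squares(lambda c:np.hypot(Q[:,0]-c[0],Q[:,1]-c[1])-11.75,Q[:,:2].mean(0)); ax=r.x; print('axis',ax)
lab=np.zeros_like(red); lab[78:106,230:250]=1
tube=P[lab&(P[...,2]>52)&(P[...,2]<100)&(abs(P[...,0]-541)<20)&(abs(P[...,1]+28)<16)]
r=least_squares(lambda c:np.hypot(tube[:,0]-c[0],tube[:,1]-c[1])-12.5,ax,loss='soft_l1'); print('axis from side',r.x,len(tube))
white=(h[...,1]<110)&(h[...,2]>95)&lab
W=P[white];W=W[(W[:,2]>50)&(W[:,2]<92)];print(len(W),W.mean(0),W.min(0),W.max(0))
for c in (ax,r.x):
    a=np.degrees(np.arctan2(W[:,1]-c[1],W[:,0]-c[0]));print('az',a.mean(),np.percentile(a,[2,50,98]))
    for (x,y,z) in [(432,250,86),(490,275,56),(430,357,86),(485,365,56)]:
        o,d=ray(s,u0+(x)/5-.4,v0+(y)/5-.4); 
        k=np.roots([d[0]**2+d[1]**2,2*(d[:2]@(o[:2]-c)),((o[:2]-c)**2).sum()-156.25]); 
        p=o+d*min(k.real); print(p,np.degrees(np.arctan2(p[1]-c[1],p[0]-c[0])))
E
```

```text
270 ((542.6041259765625, -28.06114387512207), (24.699718475341797, 25.50661849975586), 83.18030548095703) ((542.6885986328125, -28.011510848999023), 13.001358985900879)
axis [542.62 -28.07]
axis from side [542.71 -27.82] 334
90 [553.57 -28.06  77.9 ] [551.17 -36.43  57.45] [555.82 -18.84  89.16]
az 0.030917711781532218 [-40.75  -3.86  44.  ]
[550.82 -18.64  86.86] 49.020584002869604
[550.79 -18.61  45.42] 49.19631083892624
[551.86 -36.49  85.46] -42.33367150052601
[552.19 -36.12  47.33] -40.041211454853205
az -0.9815355954612972 [-41.9   -5.05  43.44]
[551.31 -18.75  88.54] 46.532455724489104
[551.29 -18.72  47.38] 46.69433539163047
[551.71 -36.49  84.93] -43.962258596284386
[552.06 -36.12  46.8 ] -41.60644844196334
```

```bash
python3 - <<'E'
from h import *
plan([(542.2,-28.2,185,1.752,5)])
E
```

```text
{"dx":18.6,"dy":-16.8,"dz":6.0,"twist":-0.000}
{"dx":18.6,"dy":-16.8,"dz":6.0,"twist":-0.000}
{"dx":18.6,"dy":-16.8,"dz":6.0,"twist":-0.000}
{"dx":18.6,"dy":-16.8,"dz":6.0,"twist":-0.000}
{"dx":18.6,"dy":-16.8,"dz":6.0,"twist":-0.000}
--
```

Call:
{"name": "jog_arm", "arguments": {
  "increments": [
    {"dx":18.6,"dy":-16.8,"dz":6,"twist":0,"grip":1},
    {"dx":18.6,"dy":-16.8,"dz":6,"twist":0,"grip":1},
    {"dx":18.6,"dy":-16.8,"dz":6,"twist":0,"grip":1},
    {"dx":18.6,"dy":-16.8,"dz":6,"twist":0,"grip":1},
    {"dx":18.6,"dy":-16.8,"dz":6,"twist":0,"grip":1}
  ]
}}

```text
clock: 8.53
eef_pos: [541.1, -27.8, 185.4]
tcp_rot: [3.141, 0.001, 1.749]
force: [0.3, -0.2, -0.1]
grip_width: 85.5
```

Call:
{"name": "jog_arm", "arguments": {
  "increments": [
    {"dx":0,"dy":0,"dz":0,"twist":0,"grip":1},
    {"dx":0,"dy":0,"dz":0,"twist":0,"grip":1},
    {"dx":0,"dy":0,"dz":0,"twist":0,"grip":1}
  ]
}}

```text
clock: 8.78
eef_pos: [543.1, -28.2, 186.0]
tcp_rot: [3.14, 0.001, 1.75]
force: [0.8, -0.3, 0.4]
grip_width: 85.3
```

```bash
python3 - <<'E'
from h import *
s=shot('wrist','wrist6');print(sense()['eef_pos'],sense()['tcp_rot'])
plan([(542.2,-28.2,88,1.752,1)])
E
```

```text
[543.36217241 -28.33416789 185.94071621] [3.13998065e+00 1.12575370e-03 1.74992068e+00]
{"dx":0.3,"dy":-1.1,"dz":97.9,"twist":-0.002}
--
```

View pics/wrist6.png

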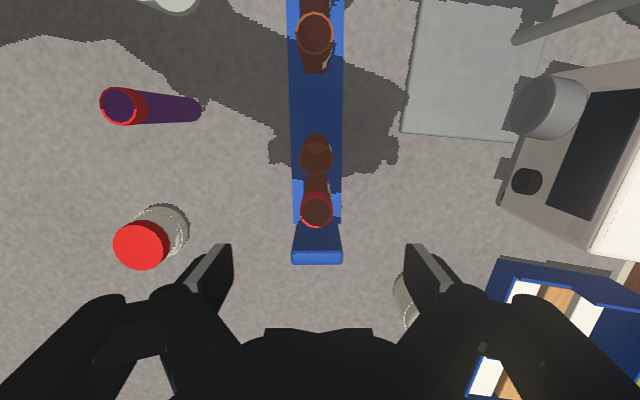

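Call:
{"name": "jog_arm", "arguments": {
  "increments": [
    {"dx":0,"dy":-1,"dz":30,"twist":0,"grip":1},
    {"dx":0,"dy":0,"dz":30,"twist":0,"grip":1},
    {"dx":0,"dy":0,"dz":25,"twist":0,"grip":1},
    {"dx":0,"dy":0,"dz":13,"twist":0,"grip":1},
    {"dx":0,"dy":0,"dz":0,"twist":0,"grip":1}
  ]
}}

```text
clock: 9.25
eef_pos: [540.5, -28.1, 84.5]
tcp_rot: [-3.137, -0.0, 1.75]
force: [0.7, 0.1, 0.4]
grip_width: 85.4
```

Call:
{"name": "jog_arm", "arguments": {
  "increments": [
    {"dx":0,"dy":0,"dz":0,"twist":0,"grip":1},
    {"dx":0,"dy":0,"dz":0,"twist":0,"grip":1},
    {"dx":0,"dy":0,"dz":0,"twist":0,"grip":1}
  ]
}}

```text
clock: 9.5
eef_pos: [542.6, -27.5, 88.6]
tcp_rot: [3.139, 0.001, 1.751]
force: [-0.4, -0.3, -0.0]
grip_width: 85.3
```

Now I'll close on the tube.

Call:
{"name": "jog_arm", "arguments": {
  "increments": [
    {"dx":0,"dy":0,"dz":0,"twist":0,"grip":-1},
    {"dx":0,"dy":0,"dz":0,"twist":0,"grip":-1},
    {"dx":0,"dy":0,"dz":0,"twist":0,"grip":-1},
    {"dx":0,"dy":0,"dz":0,"twist":0,"grip":-1},
    {"dx":0,"dy":0,"dz":0,"twist":0,"grip":-1}
  ],
  "grip_force": 30
}}

```text
clock: 9.92
eef_pos: [541.5, -26.9, 87.5]
tcp_rot: [3.141, 0.0, 1.752]
force: [0.4, -0.1, -0.4]
grip_width: 25.2
```

Call:
{"name": "jog_arm", "arguments": {
  "increments": [
    {"dx":0,"dy":0,"dz":0,"twist":0,"grip":-1},
    {"dx":0,"dy":0,"dz":0,"twist":0,"grip":-1},
    {"dx":0,"dy":0,"dz":0,"twist":0,"grip":-1},
    {"dx":0,"dy":0,"dz":0,"twist":0,"grip":-1}
  ]
}}

```text
clock: 10.25
eef_pos: [541.5, -27.0, 87.6]
tcp_rot: [3.141, 0.0, 1.752]
force: [-1.5, -0.1, 5.8]
grip_width: 23.9
```

```bash
python3 - <<'E'
from h import *
s=shot('wrist','wrist7');print(sense())
E
```

```text
{'clock': 10.3, 'joint_pos': array([-0.16065336,  0.5534369 ,  0.25067241,  1.90871242, -0.20307025,
        0.70340922,  0.39051303]), 'joint_velocities': array([ 0.00071031, -0.000107  , -0.00103465,  0.00187146, -0.0003856 ,
       -0.00087887, -0.0004087 ]), 'joint_efforts': array([ 6.47050585e-02, -5.38779438e+01,  4.22959819e+00, -1.69247639e+01,
       -1.68444734e-02, -4.40871175e-01, -6.75109826e-03]), 'eef_pos': array([541.54185522, -26.98156899,  87.56791482]), 'tcp_rot': array([3.14123540e+00, 1.50748221e-05, 1.75176257e+00]), 'force': array([-1.63395598, -0.0441334 ,  5.9483016 ]), 'ft_torque': array([0.034799  , 0.30110813, 0.04582971]), 'grip_width': 23.84408728550212}
```

View pics/wrist7.png

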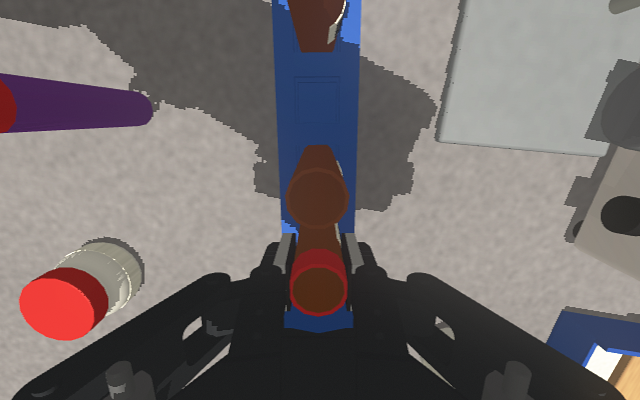

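Call:
{"name": "jog_arm", "arguments": {
  "increments": [
    {"dx":0,"dy":0,"dz":-8,"twist":0,"grip":-1},
    {"dx":0,"dy":0,"dz":-15,"twist":0,"grip":-1},
    {"dx":0,"dy":0,"dz":-20,"twist":0,"grip":-1},
    {"dx":0,"dy":0,"dz":-25,"twist":0,"grip":-1},
    {"dx":0,"dy":0,"dz":-25,"twist":0,"grip":-1}
  ]
}}

```text
clock: 10.72
eef_pos: [540.9, -27.0, 181.2]
tcp_rot: [-3.14, -0.0, 1.752]
force: [0.3, 0.7, -1.0]
grip_width: 24.1
```

Call:
{"name": "jog_arm", "arguments": {
  "increments": [
    {"dx":0,"dy":0,"dz":-25,"twist":0,"grip":-1},
    {"dx":0,"dy":0,"dz":-25,"twist":0,"grip":-1},
    {"dx":0,"dy":0,"dz":-12,"twist":0,"grip":-1},
    {"dx":0,"dy":0,"dz":0,"twist":0,"grip":-1},
    {"dx":0,"dy":0,"dz":0,"twist":0,"grip":-1}
  ]
}}

```text
clock: 11.13
eef_pos: [541.5, -27.0, 242.6]
tcp_rot: [3.141, 0.0, 1.752]
force: [-0.2, 0.9, -0.7]
grip_width: 24.1
```

```bash
python3 meas.py side6; python3 - <<'E'
from h import *
s=sense();print(s['grip_width'],s['joint_pos'])
plan([(532.1,-360.8,240,0.22,16)])
E
```

```text
clock 11.1833 [540.95 -26.86 241.69] [-3.14 -0.    1.75] [-0.59  0.68 -0.97]
42 [533.55  10.72 123.32] [533.44  10.65] [22.97 24.49] px [306.79 234.48] HSV [ 12. 149.  51.]
49 [518.42  88.91 123.06] [518.92  88.44] [22.61 25.98] px [295.12 262.39] HSV [ 12. 203.  50.]
50 [511.13 128.37 123.69] [511.39 127.95] [24.18 24.64] px [288.54 277.52] HSV [ 51.  174.   56.5]
49 [504.44 167.49 123.45] [504.28 167.54] [23.45 23.47] px [281.41 293.57] HSV [ 12. 206.  72.]
24.121621636072852 [-0.20849961  0.378869    0.308178    1.70849632 -0.12790333  1.07486103
  0.32136101]
{"dx":-20.4,"dy":-4.3,"dz":0.1,"twist":0.096}
{"dx":-20.7,"dy":-2.3,"dz":0.1,"twist":0.096}
{"dx":-20.9,"dy":-0.3,"dz":0.1,"twist":0.096}
{"dx":-20.8,"dy":1.7,"dz":0.1,"twist":0.096}
{"dx":-20.6,"dy":3.6,"dz":0.1,"twist":0.096}
{"dx":-20.1,"dy":5.6,"dz":0.1,"twist":0.096}
{"dx":-19.5,"dy":7.5,"dz":0.1,"twist":0.096}
{"dx":-18.7,"dy":9.3,"dz":0.1,"twist":0.096}
{"dx":-17.7,"dy":11.1,"dz":0.1,"twist":0.096}
{"dx":-16.6,"dy":12.7,"dz":0.1,"twist":0.096}
{"dx":-15.3,"dy":14.2,"dz":0.1,"twist":0.096}
{"dx":-13.8,"dy":15.6,"dz":0.1,"twist":0.096}
{"dx":-12.3,"dy":16.9,"dz":0.1,"twist":0.096}
{"dx":-10.6,"dy":18.0,"dz":0.1,"twist":0.096}
{"dx":-8.9,"dy":18.9,"dz":0.1,"twist":0.096}
{"dx":-7.0,"dy":19.7,"dz":0.1,"twist":0.096}
--
```

View pics/side6.png

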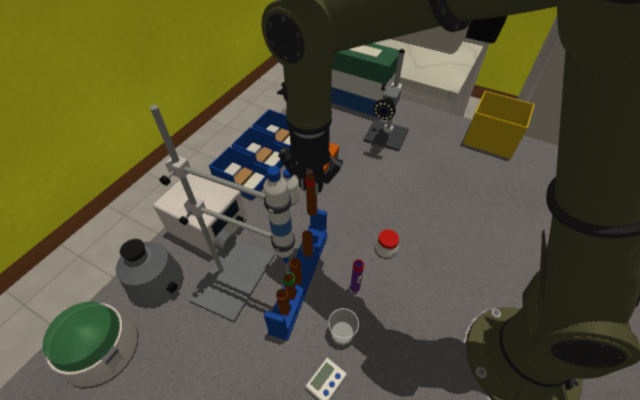

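Call:
{"name": "jog_arm", "arguments": {
  "increments": [
    {"dx":-20,"dy":-4,"dz":0,"twist":0.05,"grip":-1},
    {"dx":-20.7,"dy":-3,"dz":0,"twist":0.1,"grip":-1},
    {"dx":-21,"dy":-1,"dz":0,"twist":0.1,"grip":-1},
    {"dx":-21,"dy":1,"dz":0,"twist":0.1,"grip":-1},
    {"dx":-20.6,"dy":3,"dz":0,"twist":0.1,"grip":-1}
  ]
}}

```text
clock: 11.6
eef_pos: [538.6, -131.9, 240.7]
tcp_rot: [-3.139, 0.001, 1.297]
force: [0.5, 0.1, -1.0]
grip_width: 24.2
```

Call:
{"name": "jog_arm", "arguments": {
  "increments": [
    {"dx":-20,"dy":5,"dz":0,"twist":0.1,"grip":-1},
    {"dx":-19.5,"dy":7,"dz":0,"twist":0.1,"grip":-1},
    {"dx":-19,"dy":9,"dz":0,"twist":0.1,"grip":-1},
    {"dx":-18,"dy":10.5,"dz":0,"twist":0.1,"grip":-1},
    {"dx":-16.6,"dy":12.5,"dz":0,"twist":0.1,"grip":-1}
  ]
}}

```text
clock: 12.02
eef_pos: [535.7, -235.7, 240.6]
tcp_rot: [-3.139, 0.001, 0.797]
force: [1.2, -0.2, -1.1]
grip_width: 23.8
```

```bash
python3 - <<'E'
from h import *
s=sense();print(s['grip_width'],s['joint_pos'],s['tcp_rot'])
plan([(532.1,-360.8,240,0.22,6)])
E
```

```text
23.825451804739153 [ 0.01311293  0.48750176  0.57438542  1.59849446 -0.28269126  1.14280194
 -0.12081948] [-3.13897015e+00  1.41266031e-03  7.96716194e-01]
{"dx":-15.3,"dy":14.1,"dz":0.1,"twist":0.096}
{"dx":-13.9,"dy":15.6,"dz":0.1,"twist":0.096}
{"dx":-12.4,"dy":16.8,"dz":0.1,"twist":0.096}
{"dx":-10.7,"dy":17.9,"dz":0.1,"twist":0.096}
{"dx":-8.9,"dy":18.9,"dz":0.1,"twist":0.096}
{"dx":-7.1,"dy":19.6,"dz":0.1,"twist":0.096}
--
```

Call:
{"name": "jog_arm", "arguments": {
  "increments": [
    {"dx":-15.3,"dy":14,"dz":0,"twist":0.1,"grip":-1},
    {"dx":-14,"dy":15.5,"dz":0,"twist":0.1,"grip":-1},
    {"dx":-12.4,"dy":17,"dz":0,"twist":0.1,"grip":-1},
    {"dx":-10.5,"dy":16,"dz":0,"twist":0.1,"grip":-1},
    {"dx":-7,"dy":12,"dz":0,"twist":0.09,"grip":-1}
  ]
}}

```text
clock: 12.43
eef_pos: [530.4, -332.1, 240.4]
tcp_rot: [-3.14, 0.003, 0.305]
force: [0.4, 0.2, -1.3]
grip_width: 23.9
```

Call:
{"name": "jog_arm", "arguments": {
  "increments": [
    {"dx":0,"dy":0,"dz":0,"twist":0.05,"grip":-1},
    {"dx":0,"dy":0,"dz":0,"twist":0,"grip":-1},
    {"dx":0,"dy":0,"dz":0,"twist":0,"grip":-1}
  ]
}}

```text
clock: 12.68
eef_pos: [531.1, -330.0, 240.7]
tcp_rot: [-3.14, 0.002, 0.263]
force: [-0.9, 0.5, 0.2]
grip_width: 24.1
```

```bash
python3 meas.py side7; python3 - <<'E'
from h import *
s=sense();print(s['grip_width'],s['joint_pos'],s['tcp_rot'])
plan([(532.1,-360.8,193,0.22,2)])
for n in ('wrist','top'): shot(n,n+'8')
E
```

```text
clock 12.7333 [ 531.41 -329.67  241.03] [-3.14  0.    0.26] [-0.07  0.68  0.39]
44 [534.43  10.7  122.78] [533.79  10.3 ] [23.12 24.99] px [306.48 234.45] HSV [ 11.  172.5  72. ]
47 [518.95  88.81 123.41] [518.71  88.93] [22.67 24.37] px [294.94 262.17] HSV [ 11. 170.  73.]
49 [510.58 128.56 123.45] [511.2  128.13] [24.64 24.86] px [288.71 277.76] HSV [ 51. 172.  64.]
50 [504.26 167.95 123.57] [504.12 167.58] [23.53 24.56] px [281.36 293.76] HSV [ 12. 209.  74.]
24.033449832559615 [ 0.11429156  0.58209406  0.70716365  1.48921883 -0.39033468  1.21694699
 -0.42975401] [-3.13991795e+00  1.39970971e-03  2.64336179e-01]
{"dx":-3.7,"dy":15.1,"dz":24.0,"twist":0.022}
{"dx":-3.4,"dy":15.2,"dz":24.0,"twist":0.022}
--
```

View pics/side7.png

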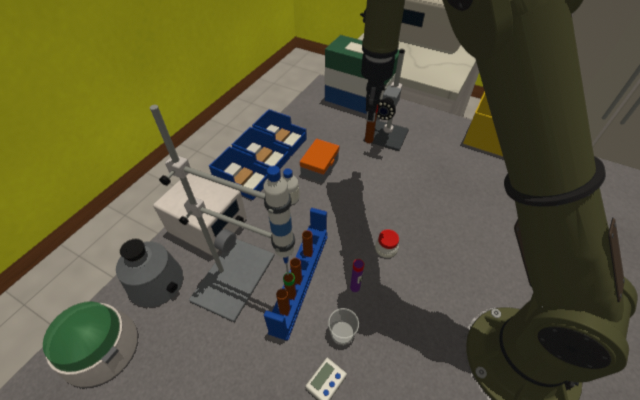

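View pics/wrist8.png

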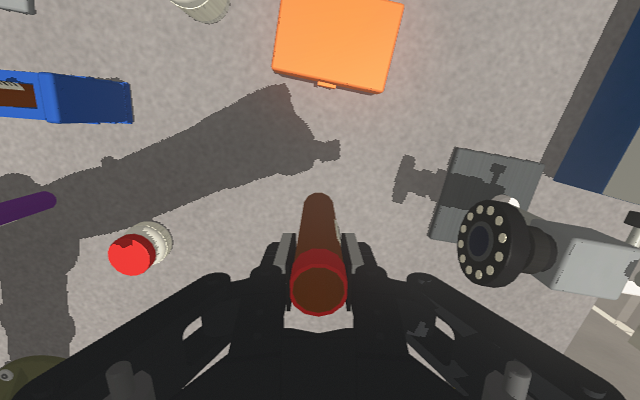

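```bash
cat > lens.py <<'E'
from h import *
import sys
np.set_printoptions(suppress=True,precision=2)
s=load(sys.argv[1]);P=cloud(s)
m=(P[...,1]>-470)&(P[...,1]<-448)&(P[...,0]>495)&(P[...,0]<590)&(P[...,2]>120)
n,l,st,c=cv2.connectedComponentsWithStats(m.astype(np.uint8)); i=1+np.argmax(st[1:,4]); Q=P[l==i]
for _ in range(5):
    A=np.c_[Q[:,0],Q[:,2],np.ones(len(Q))]; k,*_r=np.linalg.lstsq(A,Q[:,1],rcond=None); r=Q[:,1]-A@k; Q=Q[abs(r)<max(1.5,2*r.std())]
nv=np.array([-k[0],1,-k[1]]);nv/=np.linalg.norm(nv)
(e,sz,a)=cv2.minAreaRect(Q[:,[0,2]].astype(np.float32)); cc,rad=cv2.minEnclosingCircle(Q[:,[0,2]].astype(np.float32))
print(len(Q),r.std(),'n',nv,'rect',e,sz,'circ',cc,rad,'yaw',np.degrees(np.arctan2(nv[1],nv[0])),'y',k@[cc[0],cc[1],1])
t=np.array(sense()['eef_pos'])
h=cv2.cvtColor(s['pixels'],cv2.COLOR_BGR2HSV)
amb=(h[...,0]<16)&(h[...,1]>120)&(h[...,2]<160)
from scipy.optimize import least_squares
q=P[amb&(np.hypot(P[...,0]-t[0],P[...,1]-t[1])<35)]; print('tube z range',np.percentile(q[:,2],[1,50,99]))
zt=t[2]+36  # approx mouth
q=q[(q[:,2]<t[2]-5)&(q[:,2]>t[2]-80)]
f=least_squares(lambda c:np.hypot(q[:,0]-c[0]-c[2]*(q[:,2]-t[2]),q[:,1]-c[1]-c[3]*(q[:,2]-t[2]))-12.5,[t[0],t[1],0,0],loss='soft_l1')
print('tcp',t,'tube axis at tcp z',f.x[:2],'tilt deg',np.degrees(f.x[2:]),len(q))
rg=P[((h[...,0]<5)|(h[...,0]>172))&(h[...,1]>150)&(np.hypot(P[...,0]-t[0],P[...,1]-t[1])<30)&(P[...,2]>t[2])]
print('ring',len(rg),np.percentile(rg[:,2],[2,50,90,98]))
W=(h[...,1]<110)&(h[...,2]>85)&(np.abs(np.hypot(P[...,0]-f.x[0],P[...,1]-f.x[1])-12.5)<3)&(P[...,2]<t[2]+8)&(P[...,2]>t[2]-40)
vv,uu=np.nonzero(W); w=P[W]; print('white',len(w))
if len(w): print(uu.min(),uu.max(),vv.min(),vv.max(),'z',w[:,2].min(),w[:,2].max(),'az',np.percentile(np.degrees(np.arctan2(w[:,1]-f.x[1],w[:,0]-f.x[0])),[2,50,98]))
E
python3 lens.py wrist8; python3 -c "
from h import *
s=load('wrist8');cv2.imwrite('pics/c8.png',cv2.resize(s['pixels'][180:320,250:390],None,fx=4,fy=4,interpolation=cv2.INTER_CUBIC))"
```

```text
3600 0.7473912976883539 n [-0.08  1.    0.01] rect (540.5003051757812, 174.22377014160156) (67.66881561279297, 66.27104949951172) circ (540.6464233398438, 174.001708984375) 34.33477020263672 yaw 94.76765770616645 y -459.5811561194379
tube z range [178.32 262.72 278.2 ]
tcp [ 531.65 -329.7   241.73] tube axis at tcp z [ 530.26 -330.13] tilt deg [ 0.14 -0.2 ] 830
ring 1399 [263.53 275.75 277.87 278.28]
white 114
296 341 218 245 z 203.21124892511196 244.02413237917145 az [-57.79 -40.47  80.43]
```

View pics/c8.png

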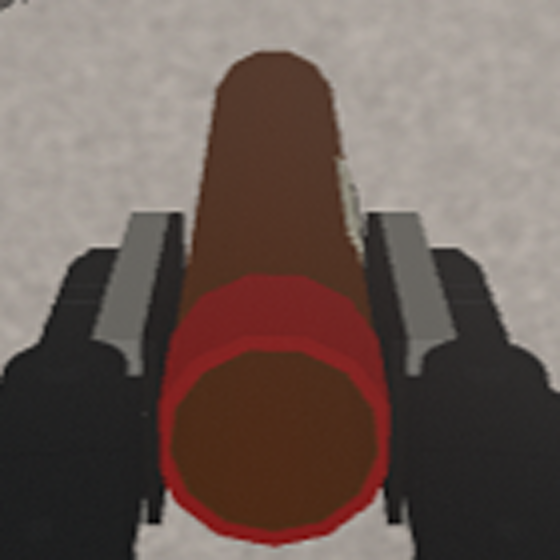

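```bash
python3 - <<'E'
from h import *
plan([(533.7,-359.8,191.7,0.22,3)])
E
```

```text
{"dx":-2.0,"dy":9.9,"dz":16.7,"twist":0.015}
{"dx":-1.8,"dy":9.9,"dz":16.7,"twist":0.015}
{"dx":-1.7,"dy":9.9,"dz":16.7,"twist":0.015}
--
```

Call:
{"name": "jog_arm", "arguments": {
  "increments": [
    {"dx":-1.8,"dy":10,"dz":12,"twist":0.015,"grip":-1},
    {"dx":-1.8,"dy":10,"dz":18,"twist":0.015,"grip":-1},
    {"dx":-1.8,"dy":10,"dz":20,"twist":0.015,"grip":-1},
    {"dx":0,"dy":0,"dz":0,"twist":0,"grip":-1},
    {"dx":0,"dy":0,"dz":0,"twist":0,"grip":-1}
  ]
}}

```text
clock: 13.25
eef_pos: [532.8, -361.1, 190.8]
tcp_rot: [-3.14, 0.002, 0.216]
force: [-0.0, -0.1, -0.8]
grip_width: 24.0
```

Call:
{"name": "jog_arm", "arguments": {
  "increments": [
    {"dx":0,"dy":0,"dz":0,"twist":0,"grip":-1},
    {"dx":0,"dy":0,"dz":0,"twist":0,"grip":-1},
    {"dx":0,"dy":0,"dz":0,"twist":0,"grip":-1}
  ]
}}

```text
clock: 13.5
eef_pos: [534.1, -360.8, 193.4]
tcp_rot: [3.141, -0.001, 0.218]
force: [-0.1, 0.5, -0.4]
grip_width: 24.2
```

```bash
python3 - <<'E'
from h import *
shot('wrist','wrist9');print(sense()['tcp_rot'],sense()['grip_width'],sense()['clock'])
plan([(533.7,-359.8,191.7,0.22,1)])
E
python3 lens.py wrist9; python3 meas.py side8
```

```text
[ 3.14067825e+00 -1.30349999e-03  2.17625012e-01] 24.11449651627871 13.55
{"dx":-0.1,"dy":-1.1,"dz":1.6,"twist":-0.002}
--
5457 0.7808289317504069 n [-0.08  1.    0.01] rect (544.5291137695312, 172.82485961914062) (67.77364349365234, 58.389774322509766) circ (540.4784545898438, 174.1050262451172) 34.39706802368164 yaw 94.43317336169129 y -459.57719315097745
tube z range [123.96 214.02 230.58]
tcp [ 534.07 -360.82  193.29] tube axis at tcp z [ 532.91 -361.18] tilt deg [-0.11 -0.1 ] 978
ring 1399 [215.94 228.23 230.2  230.68]
white 122
296 341 218 245 z 154.09513189755322 196.53432640874644 az [-61.66 -42.19  79.57]
clock 13.6 [ 534.   -360.81  193.19] [ 3.14 -0.    0.22] [-0.16  0.11  0.64]
45 [534.04  10.47 122.8 ] [533.62  10.16] [24.46 23.09] px [306.67 234.44] HSV [ 11. 169.  73.]
47 [518.44  89.35 123.53] [518.79  88.82] [22.72 25.87] px [295.   262.43] HSV [ 11. 164.  75.]
52 [510.57 129.15 123.32] [511.05 128.51] [24.24 24.76] px [288.58 278.  ] HSV [ 51.  170.5  62. ]
50 [504.88 167.5  123.26] [504.1  167.51] [23.87 23.41] px [281.24 293.52] HSV [ 12.  205.   73.5]
```

View pics/wrist9.png

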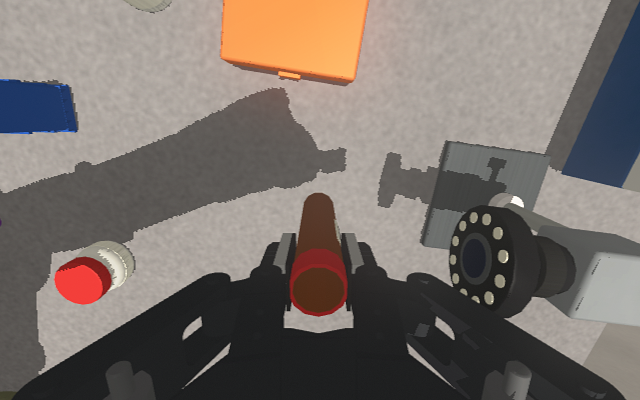

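Call:
{"name": "jog_arm", "arguments": {
  "increments": [
    {"dx":0,"dy":-1,"dz":1.8,"twist":0,"grip":-1},
    {"dx":0,"dy":0,"dz":0,"twist":0,"grip":-1},
    {"dx":0,"dy":0,"dz":0,"twist":0,"grip":-1},
    {"dx":0,"dy":0,"dz":0,"twist":0,"grip":-1},
    {"dx":0,"dy":0,"dz":0,"twist":0,"grip":-1}
  ]
}}

```text
clock: 14.02
eef_pos: [533.4, -360.0, 190.5]
tcp_rot: [3.142, 0.0, 0.217]
force: [-0.8, 0.1, -0.1]
grip_width: 24.0
```

```bash
python3 - <<'E'
from h import *
s=shot('wrist','wrist10');shot('top','top10');P=cloud(s);np.set_printoptions(suppress=True,precision=1)
print(sense()['tcp_rot'],sense()['clock'],sense()['joint_velocities'])
for v in range(238,282,6): print([tuple(np.round(P[v,u],0).astype(int)) for u in range(462,494,6)])
E
python3 lens.py wrist10
```

```text
[3.1 0.  0.2] 14.1167 [ 0.  0.  0. -0. -0.  0.  0.]
[(np.int64(543), np.int64(-460), np.int64(148)), (np.int64(547), np.int64(-459), np.int64(156)), (np.int64(550), np.int64(-459), np.int64(163)), (np.int64(552), np.int64(-458), np.int64(169)), (np.int64(555), np.int64(-458), np.int64(174)), (np.int64(557), np.int64(-458), np.int64(179))]
[(np.int64(540), np.int64(-460), np.int64(151)), (np.int64(544), np.int64(-459), np.int64(159)), (np.int64(547), np.int64(-458), np.int64(166)), (np.int64(549), np.int64(-458), np.int64(171)), (np.int64(552), np.int64(-458), np.int64(176)), (np.int64(554), np.int64(-458), np.int64(181))]
[(np.int64(537), np.int64(-460), np.int64(153)), (np.int64(541), np.int64(-458), np.int64(162)), (np.int64(543), np.int64(-458), np.int64(168)), (np.int64(546), np.int64(-458), np.int64(174)), (np.int64(549), np.int64(-457), np.int64(179)), (np.int64(551), np.int64(-458), np.int64(182))]
[(np.int64(533), np.int64(-460), np.int64(155)), (np.int64(537), np.int64(-459), np.int64(163)), (np.int64(540), np.int64(-459), np.int64(169)), (np.int64(543), np.int64(-458), np.i
[... 1060 characters left out ...]
nt64(169)), (np.int64(527), np.int64(-460), np.int64(176)), (np.int64(530), np.int64(-460), np.int64(181)), (np.int64(533), np.int64(-459), np.int64(186)), (np.int64(536), np.int64(-460), np.int64(190))]
5792 0.7777343369696528 n [-0.08  1.    0.01] rect (544.3442993164062, 173.20758056640625) (67.59180450439453, 58.67741775512695) circ (540.8355712890625, 174.08651733398438) 34.18307113647461 yaw 94.37998229023317 y -459.5545833906912
tube z range [120.35 211.14 227.77]
tcp [ 533.36 -360.06  190.52] tube axis at tcp z [ 532.13 -360.3 ] tilt deg [-0.02 -0.09] 984
ring 1399 [213.01 225.39 227.39 227.92]
white 122
296 341 218 245 z 151.8394051224232 192.49297416601715 az [-60.24 -42.31  80.58]
```

View pics/top10.png

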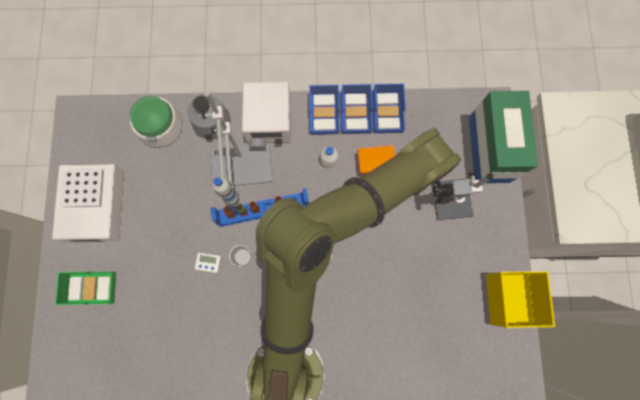

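```bash
python3 -c "
from bench import sign_off
print(sign_off())"
```

```text
the job is handed in; nothing more can be done
None
```

I slid the rack by its right end plate until the green-ringed tube stood under the needle. Then I lifted the red-ringed tube straight out and held it in front of the camera lens. The job was handed in at about 14 s, with the gripper still holding the tube.

- **Green tube:** its mouth measured about (511, 128.3) mm, with the needle at about (512, 128.5) mm. That is within about 1 mm, and it did not move while I took out the red tube.
- **Red tube position:** the wrist camera put the label about 99.5 mm from the lens and within 1 mm sideways. The tube's tilt was about 0.1°.
- **Height:** the label was at about 174–175 mm. The lens readings disagreed slightly: 174 mm from the wrist camera, 176 mm from the side camera, and about 180 mm from the coarser top camera. I aimed for 175 mm.
- **Label facing:** I measured the label's direction before gripping and turned it to face the lens. In the last wrist picture only one edge of the label was visible, and it was at the expected angle. I never saw the label head-on.
- **Everything else:** the wrist force stayed under about 11 N in every reading. In the last side view the other three tubes were still in the rack. I saw no sign of anything else being touched or knocked.

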